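Take a coating-thickness reading with a spring-tipped probe

TASK

Get the gauge ready by turning its dial fully anticlockwise to the end stop and letting go of it; then take the probe out of its holder and press its spring-loaded brass tip lightly, inside the scribed ring on the sloping cladding sample, with the probe square to the sample's face and the tip pushed in about half of its travel. Finish while still holding the probe steadily against the sample like that; do not press hard, and do not disturb the pipe coupling, the tape measure or the screw tin near the front edge of the bench.

Things in the scene. Friction and masses are not known exactly. Their poses are not given: they have to be found in the camera images.
- dial (a joint): the gauge's dial, rad: 0 is the anticlockwise end stop (seen from above), it grows clockwise to 2.6; friction holds it where it is left (about 0.03 N m). It starts 0.7 to 1.3 clockwise of the stop
- dial_grip (a point): on the dial's vertical axis, 76 mm above the bench. The dial's grip is an upright aluminium bar 42 mm long (point's x), 14 mm wide (point's y), from 53 to 83 mm above the bench, on a disc of 44 mm diameter; the point turns with it. White pointer line on the bar's top at -x. It sits on a fixed grey gauge unit, 130 x 94 mm, 39 mm high, with a dark screen to the right of the dial
- probe_center (a point): centre of the loose probe's grey round grip, 28 mm in diameter; 115 mm above the bench at the start; z points along the probe away from its tip, upright at the start. The grip reaches 46 mm above this point (last 6 mm taper) and 37 mm below it, to a collar 38 mm wide and 8 mm thick. The collar hangs in the holder; under it a steel barrel 20 mm wide, 36 mm long. About 0.15 kg
- probe_tip (a point): the very end of the probe's rounded brass tip, 12 mm in diameter, on the probe's axis: 97 mm from the grip's centre when the spring is relaxed, nearer by the plunger's value when it is pressed
- plunger (a joint): how far the spring-loaded tip is pushed into the probe, m: 0 relaxed, 0.014 fully in; the push grows from 2 N at 0 to 5.5 N at 0.014
- probe_holder: fixed dark steel holder, 90 x 80 mm, a plate with a round hole of 25 mm in which the probe hangs by its collar; origin on the bench under the hole; the plate's top is 70 mm above the bench. The probe leaves it straight up, by at least 55 mm
- probe: the probe; origin at the collar's underside on its axis, z as above
- spot (a point): the middle of the scribed ring on the top face of the cladding sample; z is square to the face, pointing out of it. The ring is 24 mm across inside, with a dot in the middle
- sample: light flat cladding sample, 150 x 120 x 8 mm, clipped to a fixed plywood rest; it slopes by 18 degrees (0.31 rad), low edge toward the robot when unturned; origin in the middle of its thickness, z square to its face, x up the slope. The ring lies 12 mm down the slope from its middle. Its upper edge stands about 70 mm above the bench
- coupling_black: loose black pipe coupling, 54 mm in diameter, 60 mm tall, standing; bystander; origin at its underside
- tape_measure: loose pocket tape measure, 38 x 82 x 59 mm; bystander; origin at its underside
- screw_tin: loose open tin, 64 mm in diameter, 50 mm tall; bystander; origin at its underside
There are look-alikes about, which are no part of the job. What is shaped like the probe_holder but green is not meant.

How it is judged (in metres and radians):
On the way, in this order (a step that is already met when the one before it is completed fails the run):
1. the dial is fully anticlockwise and let go (value of joint dial below 0.08 rad and contact force between the fingers and dial_c1 below 0.05 N and height (world z) of the grasp point above 0.1 m), for 0.2 s.
2. the probe is lifted clear of its holder (height (world z) of probe_center above 0.15 m and contact force between the fingers and probe above 2 N and contact force between probe and probe_holder below 0.1 N), for 0.2 s.
3. the probe is held square on the marked spot, its tip pressed lightly (distance between probe_tip and spot below 0.008 m and angle between the z axis of probe_center and the z axis of spot, either way round below 0.13 rad and value of joint plunger between 0.0025 and 0.0125 m and contact force between probe and sample between 1 and 8 N and contact force between the fingers and probe above 2 N and contact force between probe and probe_holder below 0.1 N), for 0.5 s.
At the end, for the whole second after the job is handed in: Dial within 0.08 rad of its anticlockwise stop; probe held still in the fingers, clear of its holder, tip within 8 mm of the ring's middle, axis within 0.13 rad of square, tip pushed in 2.5 to 12.5 mm, 1 to 8 N on the sample; bystanders within 20 mm of their places (all of step 3 and value of joint dial below 0.08 rad and linear speed of probe below 0.03 m/s and distance of each of coupling_black, tape_measure, screw_tin from where it was at the start of the episode below 0.02 m); the arm keeps its last pose, push and grip.
It fails at once if the probe or the robot presses hard on the sample (over 15 N) (contact force between any of probe, the arm, the fingers and sample above 15 N).
It fails at once if the black pipe coupling is moved by more than 20 mm (distance of coupling_black from where it was at the start of the episode above 0.02 m).
It fails at once if the tape measure is moved by more than 20 mm (distance of tape_measure from where it was at the start of the episode above 0.02 m).
It fails at once if the screw tin is moved by more than 20 mm (distance of screw_tin from where it was at the start of the episode above 0.02 m).
It also fails if it takes over 58 s, if anything falls off the work surface, if the arm or the gripper's body presses on something with over 40 N, if the wrist force passes 120 N, or if a joint passes its speed limit or range.

ROBOT

A 7-joint arm with a two-finger parallel gripper is mounted at the origin on a cart in front of the work surface, level with it; the furniture and walls round the work are solid. World frame = base frame: x ahead of the robot, y to its left, z up, the work surface at z = 0. Lengths are in mm, angles in rad, forces in N, time in s.
With the tool pointing down it reaches from about 400 to 875 mm from the base axis. Payload 4.4 kg.
Tool frame: the origin (TCP) lies at the very end of the fingers, on their centre line; the grasp point (between the pads) lies 19 mm behind it; y points along the fingers, z is the direction in which the jaws open and shut, and the axes are right-handed (so a half turn about y gives the same grasp; the last joint's range is limited). The gripper opens to 85 mm and grips with 20 to 120 N. Pads are 22 mm wide; open, the fingers measure 114 mm over their backs; the gripper's body (76 mm by 85 mm) begins 54 mm behind the grasp point. The pads swing forward as they close: fully open they stand 13 mm farther back than shut.
Start: joints at [-1.409, 0.628, 0.038, 1.517, -0.027, 0.996, -0.02], TCP at [146.766, 633.228, 191.313] pointing down, gripper open.
Joint ranges: [-3.06, 3.06], [-0.37, 2.12], [-1.25, 1.32], [0.18, 2.47], [-1.1, 4.24], [0.23, 1.98], [-2.94, 2.94]. Speed limits (rad/s): [2.57, 2.57, 3.14, 3.14, 3.14, 3.14, 3.14].

INTERFACE

Orientations are given as [roll, pitch, yaw] about the fixed x, y, z axes, in that order (R = Rz(yaw) Ry(pitch) Rx(roll)).
In Python, from cell import read_state, get_image, finish_job gives the robot as it stands. The module is installed in compiled form; this text tells all that it offers.
- The arm moves only by the tool servo_tool, never from a script. Its argument "increments" is a list of rows, each an object of numbers: "dx", "dy", "dz": the shift along the world's x, y, z in cm; "ax", "ay", "az": the turn, a rotation vector about the world's x, y, z in rad; "claw": the closure, from -1 (fully open) to 1 (shut). A call has 1 to 8 rows; each row is the pose to reach, as a shift and turn from the pose commanded when the call began; what a row does not reach only later rows make up. A row lasts 1/12 s, in which the tool goes at most 41.7 mm and 7.16 degrees, less where a joint would pass 70% of its speed; a pose out of reach is approached as far as the arm can. A call with a gripper value outside its range is refused whole. The fingers move at their own pace and stop on an object; the grip force is fixed at half the most. Time passes only in rows, so rows that repeat a pose let the fingers close. It gives the time, the measured TCP pose, the force and the opening at its end, in the units of the state.
- read_state(): the state, without advancing time (a new reading comes with each control period).
- get_image(name): name is "scene" or "top" or "wrist"; returns a dict with "color" (420x560x3 uint8, red, green, blue), "fov_y" (degrees; the focal length in pixels is half the picture's height over the tangent of half this angle, whatever the lens; pixels are square), "cx", "cy" (the principal point, pixels), "R" (3x3) and "t" (3): a world point X has camera coordinates R X + t. Camera axes: x right, y down, z forward; pixel columns grow to the right and rows downward; lengths in mm; the calibration is good to about 2 mm. A picture is of the moment at which its call begins. There is no depth.
- finish_job(): hands the job in, once; it reports no verdict.
The state is a dict: "clock": time; "qpos": joint angles; "qd": joint speeds; "tau": joint torques, N m; "eef_pos": TCP position; "tool_rot": TCP orientation; "force": force on the tool from outside, world axes, zero at the start; "torque": the same for the moment, N m; "width": finger opening in mm.
Only numpy, scipy, OpenCV 4.12 (cv2) and the standard library are available. Lean on these libraries where they do the work, as an engineer would, in place of code of your own. Each camera call takes 0.05 s, during which the arm holds its last target.

## Working session

There is one attempt and no reset: what is moved stays moved. The work goes in short steps, Python scripts to look and compute and a tool call to move; the robot and the scene stay as the last step left them, time stands still between calls to the robot, and variables do not carry over. Pictures are saved under pics/ and viewed, and the job is handed in when it is done.

Besides the shell and the picture viewer there is one more tool, called after "Emit:" by a JSON object that holds its "fn" and its "kwargs". servo_tool: Moves the arm, as the interface text tells. Its arguments: {"type":"object","properties":{"increments":{"type":"array","items":{"type":"object","properties":{"dx":{"type":"number"},"dy":{"type":"number"},"dz":{"type":"number"},"ax":{"type":"number"},"ay":{"type":"number"},"az":{"type":"number"},"claw":{"type":"number"}}}}},"required":["increments"]}

```bash
mkdir -p pics; python3 - <<'E'
from cell import read_state, get_image
import cv2,pickle
s=read_state();print(s)
for n in ["scene","top","wrist"]:
    g=get_image(n); pickle.dump(g,open(f'{n}0.pkl','wb'))
    cv2.imwrite(f'pics/{n}0.png',g["color"][:,:,::-1]); print(n,g["fov_y"],g["cx"],g["cy"],g["R"],g["t"])
E
```

```text
{'clock': 0.0, 'qpos': array([-1.40881987,  0.62931162,  0.03849117,  1.51835465, -0.02702376,
        0.99629921, -0.01999156]), 'qd': array([-0.00158135, -0.00074863, -0.0002847 , -0.00214765,  0.00010869,
        0.00018884, -0.00099588]), 'tau': array([-2.35495845e-04, -5.63413489e+01,  1.22679580e+00, -1.93438286e+01,
        1.11790595e-02,  1.04633532e-02, -1.12299682e-05]), 'eef_pos': array([146.61617767, 632.5420864 , 190.41668392]), 'tool_rot': array([-1.57264957e+00, -3.14098305e-05, -2.27820427e-01]), 'force': array([-0.96031086,  0.57528135,  0.45360166]), 'torque': array([ 0.02323125, -0.02789584,  0.00565895]), 'width': 85.31667700283627}
scene 43.99865850015239 280.1527172475892 209.18098731823665 [[ 0.44815014 -0.89382591 -0.01538499]
 [-0.49068987 -0.23156561 -0.84000049]
 [ 0.74725156  0.38399559 -0.54236748]] [-313.59594605  373.37942284 1204.19685776]
top 50.67425494776156 278.87879222840485 209.53737966913823 [[ 0.02265667 -0.99959042 -0.01748344]
 [-0.99041531 -0.02005849 -0.1366571 ]
 [ 0.13625043  0.02041206 -0.99046412]] [ -29.94212408  600.42748677 1525.42317141]
wrist 66.48054582252392 279.48505981115164 207.95972649587586 [[ 0.22656054  0.97399628 -0.00125455]
 [ 0.92586281 -0.21496398  0.3107548 ]
 [ 0.30240434 -0.07156632 -0.95048928]] [-649.19951382  -39.57898058  379.01888643]
```

View pics/scene0.png

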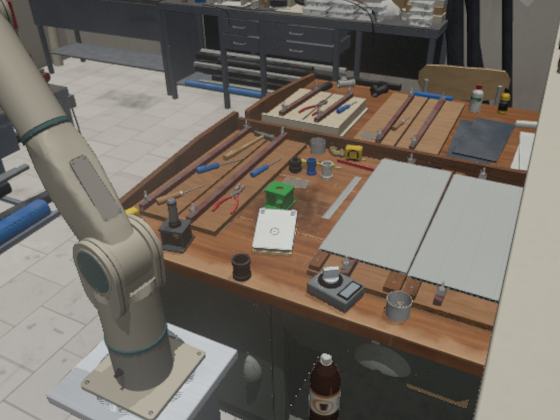

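View pics/top0.png

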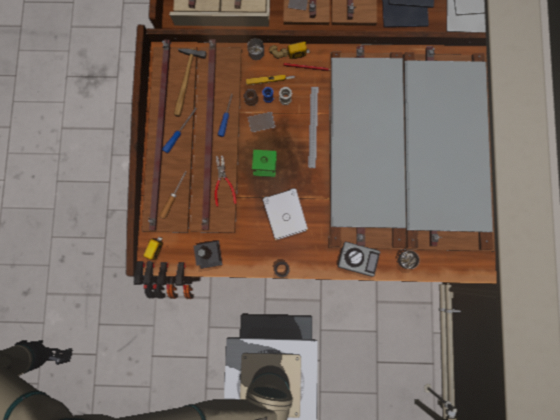

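View pics/wrist0.png

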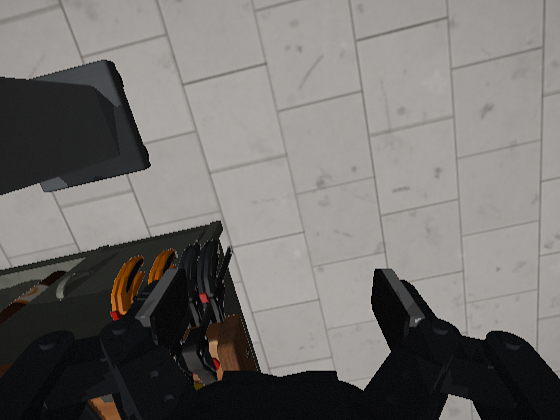

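The top view shows the probe and holder at about (205,252), the sample ring (286,216), coupling (281,268), gauge dial (355,257), tin (408,259) and tape (153,249). I'll zoom in to get accurate pixel positions.

```bash
cat > h.py <<'E'
import numpy as np,cv2,pickle
def K(g):
    f=g["color"].shape[0]/2/np.tan(np.radians(g["fov_y"])/2); return f
def ray(g,u,v):
    f=K(g);R=np.array(g["R"]);t=np.array(g["t"])
    d=R.T@np.array([(u-g["cx"])/f,(v-g["cy"])/f,1]); return -R.T@t,d
def at_z(g,u,v,z):
    c,d=ray(g,u,v); return c+d*(z-c[2])/d[2]
def proj(g,X):
    X=np.atleast_2d(np.array(X,float)); p=X@np.array(g["R"]).T+np.array(g["t"]); f=K(g)
    return np.c_[g["cx"]+f*p[:,0]/p[:,2], g["cy"]+f*p[:,1]/p[:,2]]
def tri(obs):
    A=np.zeros((3,3));b=np.zeros(3)
    for g,u,v in obs:
        c,d=ray(g,u,v);d/=np.linalg.norm(d);P=np.eye(3)-np.outer(d,d);A+=P;b+=P@c
    X=np.linalg.solve(A,b); return X,[ (proj(g,X)[0]-[u,v]).round(2) for g,u,v in obs]
def crop(g,u0,v0,w,h,s,fn):
    im=g["color"][v0:v0+h,u0:u0+w,::-1]; cv2.imwrite(fn,cv2.resize(im,None,fx=s,fy=s,interpolation=cv2.INTER_CUBIC))
def ld(n): return pickle.load(open(n,'rb'))
E
python3 - <<'E'
from h import *
t=ld('top0.pkl');s=ld('scene0.pkl')
def grid(a,b,fn): cv2.imwrite(fn,np.vstack([a,b]))
crop(t,180,185,130,95,6,'pics/t_a.png'); crop(t,325,230,100,50,8,'pics/t_b.png')
crop(s,150,190,160,95,5,'pics/s_a.png'); crop(s,295,255,130,75,6,'pics/s_b.png')
E
```

```text
(no output)
```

View pics/t_a.png

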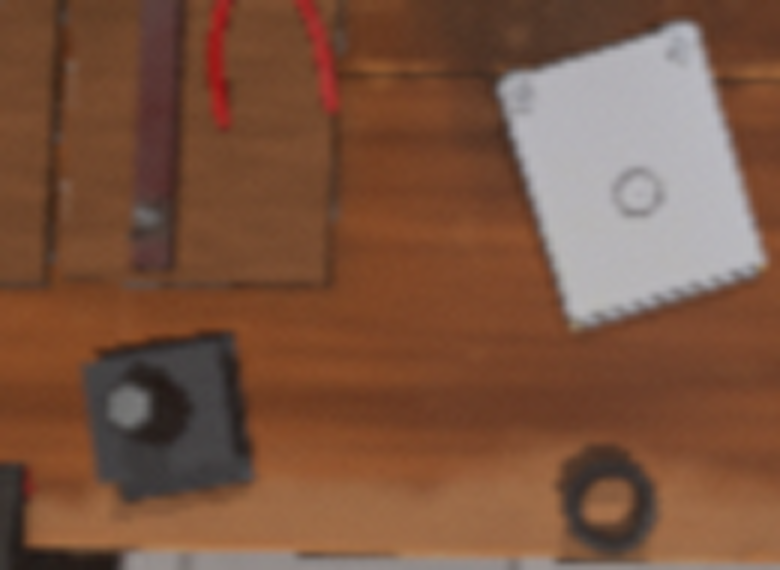

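View pics/t_b.png

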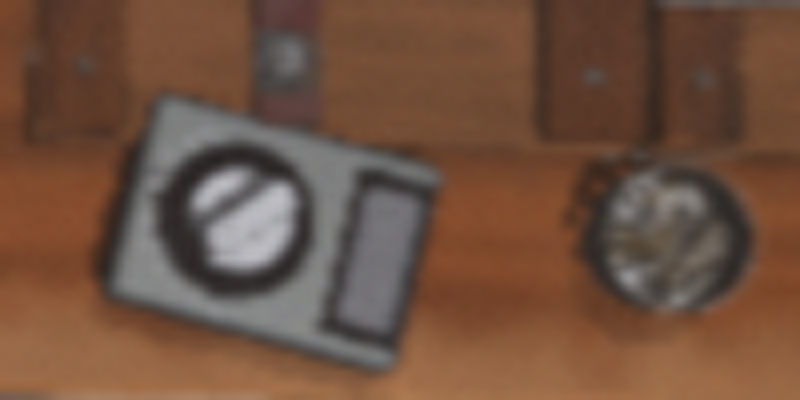

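View pics/s_a.png

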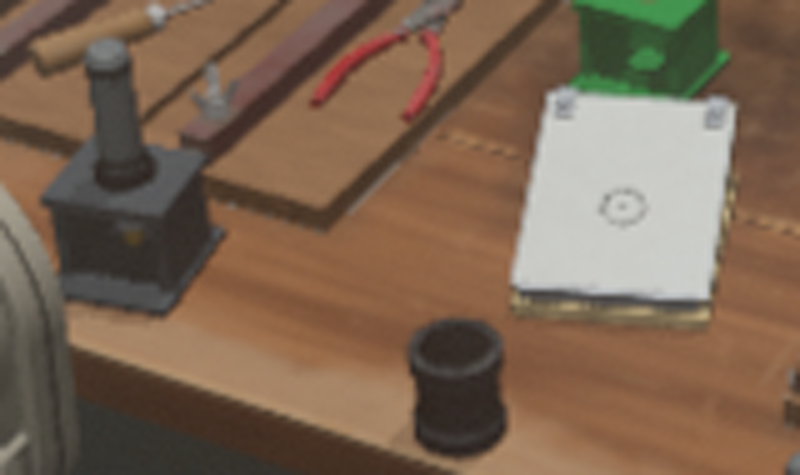

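View pics/s_b.png

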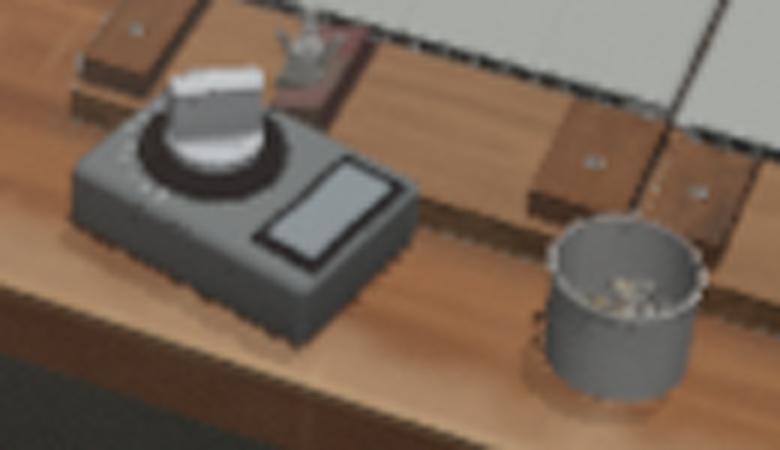

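```bash
python3 - <<'E'
from h import *
np.set_printoptions(precision=1,suppress=True)
t=ld('top0.pkl');s=ld('scene0.pkl')
A=lambda x,y:(180+(x+.5)/6-.5,185+(y+.5)/6-.5)
B=lambda x,y:(325+(x+.5)/8-.5,230+(y+.5)/8-.5)
SA=lambda x,y:(150+(x+.5)/5-.5,190+(y+.5)/5-.5)
SB=lambda x,y:(295+(x+.5)/6-.5,255+(y+.5)/6-.5)
print('ring',tri([(t,*A(638,192)),(s,*SA(623,207))]))
print('probe top',tri([(t,*A(130,406)),(s,*SA(108,50))]),at_z(t,*A(130,406),161),at_z(s,*SA(106,50),161))
print('coup',tri([(t,*A(608,503)),(s,*SA(458,345))]),at_z(t,*A(608,503),60))
print('tin',tri([(t,*B(675,240)),(s,*SB(628,265))]),at_z(t,*B(675,240),50),at_z(s,*SB(628,265),50))
print('dial',at_z(t,*B(237,218),45), at_z(s,*SB(213,150),39))
for n,p,q in [('c0',(160,95),None),('c1',(440,175),None),('c2',(395,370),None),('c3',(108,292),None)]:
    print(n,at_z(t,*B(*p),39))
for p in [(75,165),(415,190),(295,275)]: print(at_z(s,*SB(*p),39))
print('bar top',[at_z(s,*SB(*p),83) for p in [(168,78),(172,98),(265,70),(268,88)]])
print('barline',[at_z(t,*B(*p),65) for p in [(205,215),(270,180)]])
print('holder',[at_z(t,*A(*p),70) for p in [(85,368),(235,345),(250,470),(105,495)]])
print('sample corners',[tri([(t,*A(*a)),(s,*SA(*b))]) for a,b in [((500,78),(548,92)),((698,22),(735,98)),((765,265),(708,298)),((572,325),(513,285))]])
E
```

```text
ring (array([576.5, -42.2,  39.6]), [array([-0.1,  0. ]), array([ 0.1, -0. ])])
probe top (array([440.7, 227.9, 157.9]), [array([ 0.1, -0.1]), array([-0.1, -0. ])]) [440.3 227.7 161. ] [436.5 225.2 161. ]
coup (array([395.6, -30. ,  56.6]), [array([ 0.3, -0.2]), array([-0.4,  0. ])]) [394.9 -29.   60. ]
tin (array([ 435.8, -470.6,   47.9]), [array([ 0.4, -0.2]), array([-0.6,  0.1])]) [ 435.1 -468.5   50. ] [ 434.5 -472.3   50. ]
dial [ 440.5 -281.5   45. ] [ 439.8 -281.8   39. ]
c0 [ 493.4 -248.9   39. ]
c1 [ 461.3 -370.4   39. ]
c2 [ 377.  -350.4   39. ]
c3 [ 407.6 -226.7   39. ]
[ 403.6 -230.1   39. ]
[ 453.3 -372.3   39. ]
[ 379.2 -344.    39. ]
bar top [array([ 427.8, -263.6,   83. ]), array([ 415.8, -270.5,   83. ]), array([ 451.4, -300.1,   83. ]), array([ 440.3, -305.9,   83. ])]
barline [array([ 440.8, -264.9,   65. ]), array([ 456.3, -292.6,   65. ])]
holder [array([464.8, 272.2,  70. ]), array([479.8, 186.6,  70. ]), array([408.9, 175.1,  70. ]), array([392.9, 257.2,  70. ])]
sample corners [(array([637.6,  40.6,  65.5]), [array([-0.4,  0.2]), array([ 0.6, -0.1])]), (array([672. , -74.4,  72.5]), [array([-0.3,  0.1]), array([ 0.3, -0. ])]), (array([ 536.9, -118.6,   21.6]), [array([ 0.1, -0. ]), array([-0.1,  0. ])]), (array([499.4,  -5.7,  20.2]), [array([ 0.2, -0.1]), array([-0.3,  0. ])])]
```

Emit:
{"fn": "servo_tool", "kwargs": {"increments": [{"dx": 3, "dy": -3, "dz": 1.5}, {"dx": 6, "dy": -6, "dz": 3}, {"dx": 9, "dy": -9, "dz": 4.5}, {"dx": 12, "dy": -12, "dz": 6}, {"dx": 15, "dy": -15, "dz": 7}, {"dx": 18, "dy": -18.5, "dz": 7}, {"dx": 21, "dy": -21.5, "dz": 7}, {"dx": 24, "dy": -24, "dz": 7}]}}

```text
invalid input at $.increments[0]: expected keys dx, dy, dz, ax, ay, az, claw
```

Emit:
{"fn": "servo_tool", "kwargs": {"increments": [{"dx": 1.5, "dy": -4}, {"dx": 3, "dy": -8}, {"dx": 4.5, "dy": -12}, {"dx": 6, "dy": -16}, {"dx": 7.5, "dy": -20}, {"dx": 9, "dy": -24}, {"dx": 10, "dy": -28}, {"dx": 10, "dy": -32}]}}

```text
invalid input at $.increments[0]: expected keys dx, dy, dz, ax, ay, az, claw
```

Emit:
{"fn": "servo_tool", "kwargs": {"increments": [{"dx": 0, "dy": -4, "az": -0.1}, {"dx": 0, "dy": -8, "az": -0.2}, {"dx": 0, "dy": -12, "az": -0.3}, {"dx": -1, "dy": -16, "az": -0.4}, {"dx": -2, "dy": -20, "az": -0.5}, {"dx": -3, "dy": -24, "az": -0.6}, {"dx": -4, "dy": -28, "az": -0.7}, {"dx": -5, "dy": -32, "az": -0.76}]}}

```text
invalid input at $.increments[0]: expected keys dx, dy, dz, ax, ay, az, claw
```

All keys are required, so I'll resend with every one filled in.

Emit:
{"fn": "servo_tool", "kwargs": {"increments": [{"dx": 3, "dy": -3, "dz": 1.5, "ax": 0, "ay": 0, "az": 0, "claw": -1}, {"dx": 6, "dy": -6, "dz": 3, "ax": 0, "ay": 0, "az": 0, "claw": -1}, {"dx": 9, "dy": -9, "dz": 4.5, "ax": 0, "ay": 0, "az": 0, "claw": -1}, {"dx": 12, "dy": -12, "dz": 6, "ax": 0, "ay": 0, "az": 0, "claw": -1}, {"dx": 15, "dy": -15, "dz": 7, "ax": 0, "ay": 0, "az": 0, "claw": -1}, {"dx": 18, "dy": -18, "dz": 7, "ax": 0, "ay": 0, "az": 0, "claw": -1}, {"dx": 21, "dy": -21, "dz": 7, "ax": 0, "ay": 0, "az": 0, "claw": -1}, {"dx": 24, "dy": -24, "dz": 7, "ax": 0, "ay": 0, "az": 0, "claw": -1}]}}

```text
clock: 0.82
eef_pos: [375.8, 403.8, 261.6]
tool_rot: [-1.57, -0.0, -0.228]
force: [1.4, 0.9, 0.5]
width: 85.9
```

Emit:
{"fn": "servo_tool", "kwargs": {"increments": [{"dx": 1.5, "dy": -4, "dz": 0, "ax": 0, "ay": 0, "az": 0, "claw": -1}, {"dx": 3, "dy": -8, "dz": 0, "ax": 0, "ay": 0, "az": 0, "claw": -1}, {"dx": 4.5, "dy": -12, "dz": 0, "ax": 0, "ay": 0, "az": 0, "claw": -1}, {"dx": 6, "dy": -16, "dz": 0, "ax": 0, "ay": 0, "az": 0, "claw": -1}, {"dx": 7.5, "dy": -20, "dz": 0, "ax": 0, "ay": 0, "az": 0, "claw": -1}, {"dx": 9, "dy": -24, "dz": 0, "ax": 0, "ay": 0, "az": 0, "claw": -1}, {"dx": 10, "dy": -28, "dz": 0, "ax": 0, "ay": 0, "az": 0, "claw": -1}, {"dx": 10, "dy": -32, "dz": 0, "ax": 0, "ay": 0, "az": 0, "claw": -1}]}}

```text
clock: 1.48
eef_pos: [476.2, 87.4, 261.2]
tool_rot: [-1.57, -0.002, -0.228]
force: [0.6, 0.1, -0.1]
width: 85.5
```

Emit:
{"fn": "servo_tool", "kwargs": {"increments": [{"dx": 0, "dy": -4, "dz": 0, "ax": 0, "ay": 0, "az": -0.1, "claw": -1}, {"dx": 0, "dy": -8, "dz": 0, "ax": 0, "ay": 0, "az": -0.2, "claw": -1}, {"dx": 0, "dy": -12, "dz": 0, "ax": 0, "ay": 0, "az": -0.3, "claw": -1}, {"dx": -1, "dy": -16, "dz": 0, "ax": 0, "ay": 0, "az": -0.4, "claw": -1}, {"dx": -2, "dy": -20, "dz": 0, "ax": 0, "ay": 0, "az": -0.5, "claw": -1}, {"dx": -3, "dy": -24, "dz": 0, "ax": 0, "ay": 0, "az": -0.6, "claw": -1}, {"dx": -4, "dy": -28, "dz": -2, "ax": 0, "ay": 0, "az": -0.7, "claw": -1}, {"dx": -5, "dy": -32, "dz": -4, "ax": 0, "ay": 0, "az": -0.76, "claw": -1}]}}

```text
clock: 2.15
eef_pos: [426.4, -225.6, 225.3]
tool_rot: [-1.569, -0.003, -0.992]
force: [0.8, -0.4, -0.3]
width: 85.3
```

Emit:
{"fn": "servo_tool", "kwargs": {"increments": [{"dx": 1.2, "dy": -3, "dz": -1, "ax": 0, "ay": 0, "az": 0, "claw": -1}, {"dx": 1.2, "dy": -5.6, "dz": -3, "ax": 0, "ay": 0, "az": 0, "claw": -1}, {"dx": 1.2, "dy": -5.6, "dz": -3, "ax": 0, "ay": 0, "az": 0, "claw": -1}, {"dx": 1.2, "dy": -5.6, "dz": -3, "ax": 0, "ay": 0, "az": 0, "claw": -1}]}}

```text
clock: 2.48
eef_pos: [436.9, -280.4, 193.6]
tool_rot: [-1.573, 0.002, -0.991]
force: [0.2, 1.0, 0.4]
width: 85.1
```

```bash
python3 - <<'E'
from cell import read_state, get_image
from h import *
g=get_image("wrist"); pickle.dump(g,open('wrist1.pkl','wb')); print(read_state()['eef_pos'])
cv2.imwrite('pics/wrist1.png',g["color"][:,:,::-1])
for p in [(438,-282,83),(418,-266,83)]: print(proj(g,p))
E
```

```text
[ 437.80761    -279.16370995  194.27498223]
[[279.60576941 194.40261647]]
[[270.94366598 168.93719902]]
```

View pics/wrist1.png

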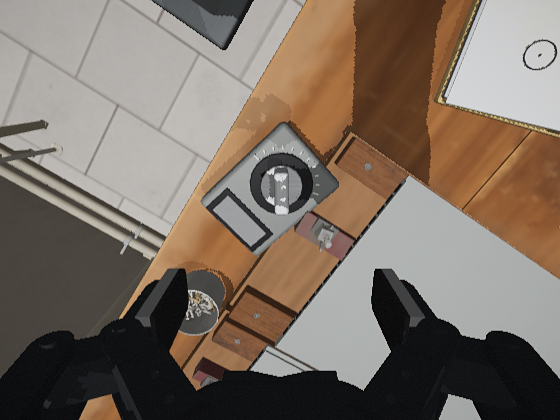

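```bash
python3 - <<'E'
from h import *
g=ld('wrist1.pkl'); crop(g,235,140,90,75,8,'pics/w1c.png')
E
```

```text
(no output)
```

View pics/w1c.png

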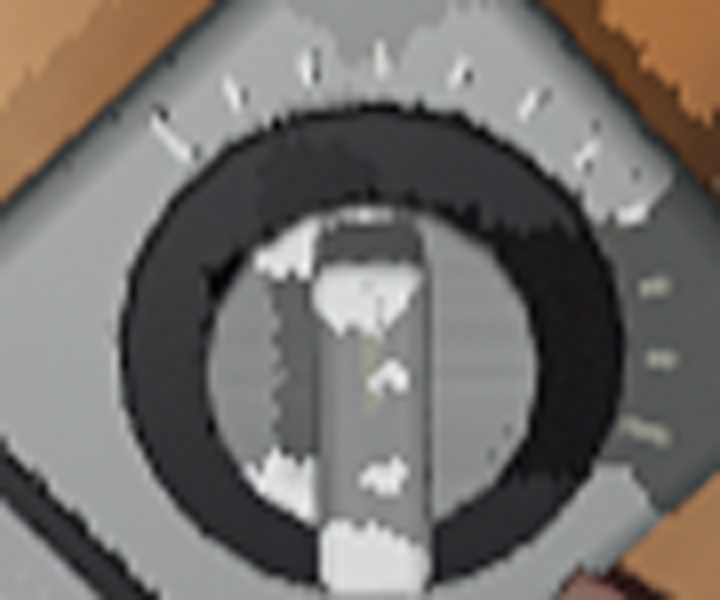

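```bash
python3 - <<'E'
from h import *
g=ld('wrist1.pkl'); print(at_z(g,281.4,193.3,83)); a=at_z(g,281.4,175,83);print(a)
f=lambda x,y:at_z(g,235+(x+.5)/8-.5,140+(y+.5)/8-.5,39)
print([f(375,350),f(170,135),f(645,430)])
a=at_z(g,235+371/8,140+268/8,83);b=at_z(g,235+376/8,140+590/8,83);print(a,b)
E
```

```text
[ 438.82662312 -280.16910403   83.        ]
[ 429.18399356 -265.47637407   83.        ]
[array([ 439.51723692, -280.84095149,   39.        ]), array([ 401.19748839, -271.39491924,   39.        ]), array([ 476.30127007, -270.08483254,   39.        ])]
[ 428.38954168 -264.30802741   83.        ] [ 450.51069725 -296.91865018   83.        ]
```

Emit:
{"fn": "servo_tool", "kwargs": {"increments": [{"dx": 0.2, "dy": -0.1, "dz": -3, "ax": 0, "ay": 0, "az": 0, "claw": -1}, {"dx": 0.2, "dy": -0.1, "dz": -6, "ax": 0, "ay": 0, "az": 0, "claw": -1}, {"dx": 0.2, "dy": -0.1, "dz": -9, "ax": 0, "ay": 0, "az": 0, "claw": -1}, {"dx": 0.2, "dy": -0.1, "dz": -11.5, "ax": 0, "ay": 0, "az": 0, "claw": -1}, {"dx": 0.2, "dy": -0.1, "dz": -13.3, "ax": 0, "ay": 0, "az": 0, "claw": -1}, {"dx": 0.2, "dy": -0.1, "dz": -13.3, "ax": 0, "ay": 0, "az": 0, "claw": -1}]}}

```text
clock: 3.03
eef_pos: [439.1, -277.2, 59.6]
tool_rot: [-1.572, 0.006, -0.985]
force: [-0.1, 0.8, 0.8]
width: 85.2
```

Emit:
{"fn": "servo_tool", "kwargs": {"increments": [{"dx": 0, "dy": -0.3, "dz": 0, "ax": 0, "ay": 0, "az": 0, "claw": -1}, {"dx": 0, "dy": -0.3, "dz": 0, "ax": 0, "ay": 0, "az": 0, "claw": 1}, {"dx": 0, "dy": -0.3, "dz": 0, "ax": 0, "ay": 0, "az": 0, "claw": 1}, {"dx": 0, "dy": -0.3, "dz": 0, "ax": 0, "ay": 0, "az": 0, "claw": 1}, {"dx": 0, "dy": -0.3, "dz": 0, "ax": 0, "ay": 0, "az": 0, "claw": 1}, {"dx": 0, "dy": -0.3, "dz": 0, "ax": 0, "ay": 0, "az": 0, "claw": 1}, {"dx": 0, "dy": -0.3, "dz": 0, "ax": 0, "ay": 0, "az": 0, "claw": 1}]}}

```text
clock: 3.62
eef_pos: [440.6, -283.5, 62.2]
tool_rot: [-1.57, -0.0, -0.988]
force: [-0.3, 0.3, -0.1]
width: 12.2
```

```bash
python3 -c "
from cell import read_state;s=read_state();print(s)"
```

```text
{'clock': 3.6167, 'qpos': array([ 0.31769162,  0.66315406,  0.30380349,  1.99017489, -0.36656768,
        0.54007548,  1.46089534]), 'qd': array([ 0.00168273,  0.00439662, -0.00344515,  0.00025407, -0.00097714,
       -0.00055236,  0.0016217 ]), 'tau': array([-2.76526459e-02, -4.86667907e+01,  4.59956646e+00, -1.11286774e+01,
        6.18379621e-03, -1.64970621e-03, -8.19892994e-04]), 'eef_pos': array([ 440.57586545, -283.47910357,   62.24619944]), 'tool_rot': array([-1.57042167e+00, -4.85630978e-04, -9.87787058e-01]), 'force': array([-0.29756963,  0.29098096, -0.12777843]), 'torque': array([-0.03648845,  0.02723184,  0.03336578]), 'width': 12.194979111472085}
```

Emit:
{"fn": "servo_tool", "kwargs": {"increments": [{"dx": 0, "dy": 0, "dz": 0, "ax": 0, "ay": 0, "az": 0.09, "claw": 1}, {"dx": 0, "dy": 0, "dz": 0, "ax": 0, "ay": 0, "az": 0.18, "claw": 1}, {"dx": 0, "dy": 0, "dz": 0, "ax": 0, "ay": 0, "az": 0.27, "claw": 1}, {"dx": 0, "dy": 0, "dz": 0, "ax": 0, "ay": 0, "az": 0.36, "claw": 1}, {"dx": 0, "dy": 0, "dz": 0, "ax": 0, "ay": 0, "az": 0.45, "claw": 1}, {"dx": 0, "dy": 0, "dz": 0, "ax": 0, "ay": 0, "az": 0.54, "claw": 1}, {"dx": 0, "dy": 0, "dz": 0, "ax": 0, "ay": 0, "az": 0.62, "claw": 1}]}}

```text
clock: 4.2
eef_pos: [440.3, -283.5, 61.9]
tool_rot: [-1.571, 0.0, -0.364]
force: [-1.3, 0.2, 0.6]
width: 0.0
```

```bash
python3 -c "
from cell import read_state;s=read_state();print(s['qpos'][6],s['torque'],s['force'],s['tool_rot'])"
```

```text
1.8834421159243384 [ 0.02103841 -0.03582254  0.0494926 ] [-1.3081735   0.24616119  0.57574054] [-1.57083285e+00  3.01497011e-05 -3.63573799e-01]
```

Emit:
{"fn": "servo_tool", "kwargs": {"increments": [{"dx": 0, "dy": 0, "dz": 0, "ax": 0, "ay": 0, "az": 0.05, "claw": 1}, {"dx": 0, "dy": 0, "dz": 0, "ax": 0, "ay": 0, "az": 0.1, "claw": 1}, {"dx": 0, "dy": 0, "dz": 0, "ax": 0, "ay": 0, "az": 0.13, "claw": 1}]}}

```text
clock: 4.45
eef_pos: [440.3, -283.5, 61.9]
tool_rot: [-1.571, 0.0, -0.236]
force: [0.3, 0.2, 0.1]
width: 0.3
```

```bash
python3 -c "
from cell import read_state;s=read_state();print(s['qpos'][6],s['torque'],s['force'],s['tool_rot'])"
```

```text
1.969449777469522 [-0.03475253 -0.02194074  0.00857671] [0.32624344 0.22996622 0.05713104] [-1.57076375e+00  3.92724107e-05 -2.35803296e-01]
```

```bash
python3 - <<'E'
from cell import read_state, get_image
from h import *
s=read_state();print(s['width'],s['eef_pos'])
for n in ['scene','wrist','top']:
    g=get_image(n); pickle.dump(g,open(n+'2.pkl','wb'))
    cv2.imwrite(f'pics/{n}2.png',g["color"][:,:,::-1])
crop(ld('scene2.pkl'),290,200,140,110,5,'pics/s2c.png')
E
```

```text
0.31196628010575395 [ 440.28206021 -283.52129576   61.91569788]
```

View pics/s2c.png

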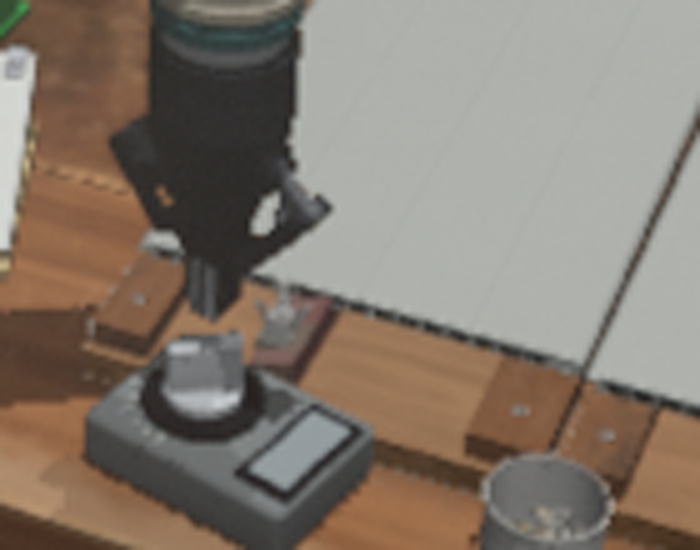

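View pics/wrist2.png

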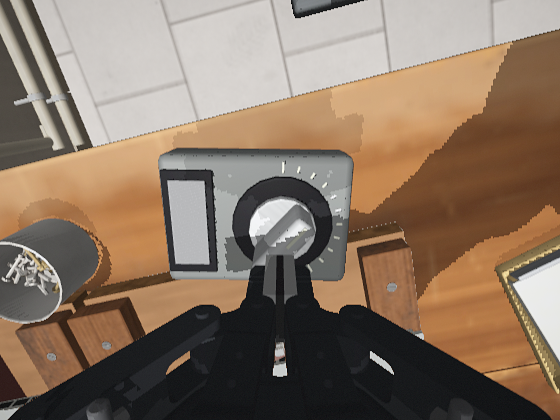

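```bash
python3 - <<'E'
from h import *
s=ld('scene2.pkl');t=ld('top2.pkl');w=ld('wrist2.pkl')
P=(440.3,-283.5,61.9)
for g in (s,t,w): print(proj(g,P))
print('wrist cam pos',-np.array(w['R']).T@np.array(w['t']))
w0=ld('wrist0.pkl');print(-np.array(w0['R']).T@np.array(w0['t']));w1=ld('wrist1.pkl');print(-np.array(w1['R']).T@np.array(w1['t']))
crop(t,320,180,110,110,6,'pics/t2c.png')
E
```

```text
[[331.04529825 273.08323883]]
[[355.5093019  256.73494061]]
[[279.46248148 239.45400533]]
wrist cam pos [ 362.8520196  -264.94472996  243.17247644]
[ 69.1107404  650.93484108 371.73829362]
[ 393.9477638  -213.82317345  375.0208439 ]
```

View pics/t2c.png

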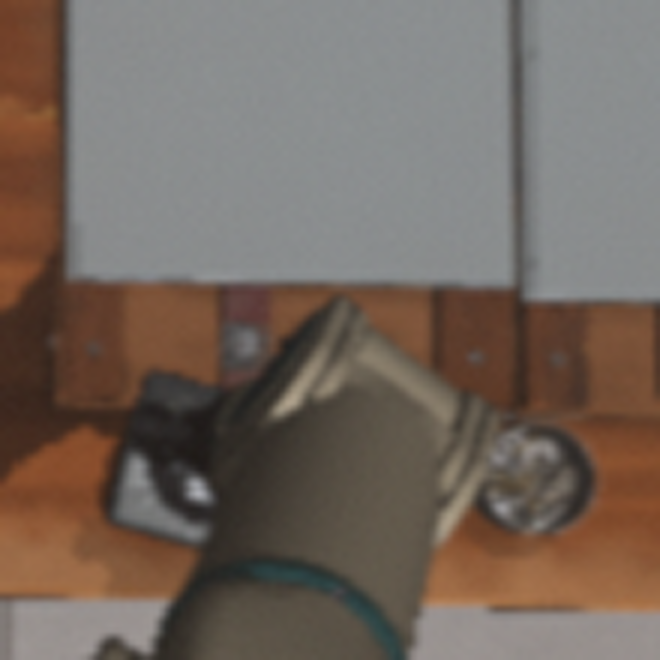

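```bash
python3 - <<'E'
from h import *
s=ld('scene2.pkl');w=ld('wrist2.pkl')
crop(w,220,190,120,100,6,'pics/w2c.png')
print(tri([(s,331.8,263.),(w,281,256)]))
E
```

```text
(array([ 435.88997971, -283.27370173,   97.99074967]), [array([-0.95,  0.43]), array([-3.12,  4.49])])
```

View pics/w2c.png

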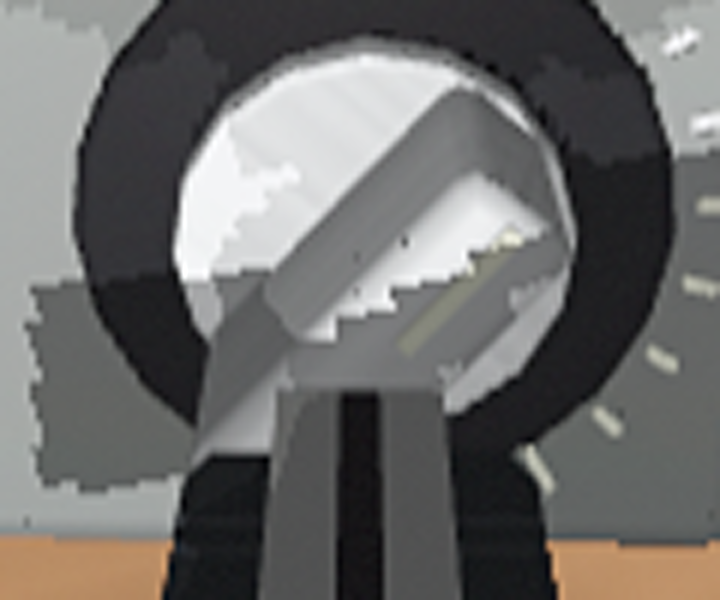

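```bash
python3 - <<'E'
from h import *
s=ld('scene2.pkl');w=ld('wrist2.pkl')
c=-np.array(w['R']).T@np.array(w['t']);print(np.array(w['R']))
d=c[:2]-np.array([440.3,-283.5]);d/=np.linalg.norm(d)
for z in (62,75,85,90,95,100):
    P=np.array([440.3,-283.5,z]);N=P+np.r_[11*d,0]
    print(z,proj(s,[P,N]).round(1).tolist(),proj(w,[P,N]).round(1).tolist())
crop(s,315,235,40,45,14,'pics/s2d.png')
w0=ld('wrist0.pkl');crop(w0,100,240,360,160,2,'pics/w0c.png')
for z in (190,205,215,225): print(z,proj(w0,[146.6,632.5,z]))
E
```

```text
[[ 2.33910739e-01  9.72257951e-01  4.92574669e-04]
 [ 9.24089252e-01 -2.22479502e-01  3.10744149e-01]
 [ 3.02233057e-01 -7.22312106e-02 -9.50493467e-01]]
62 [[331.0, 273.1], [328.6, 275.1]] [[279.5, 239.5], [279.4, 222.8]]
75 [[331.2, 269.3], [328.8, 271.3]] [[279.5, 248.6], [279.5, 230.9]]
85 [[331.4, 266.3], [329.0, 268.4]] [[279.5, 256.5], [279.5, 238.0]]
90 [[331.4, 264.9], [329.0, 266.9]] [[279.5, 260.8], [279.5, 241.8]]
95 [[331.5, 263.4], [329.1, 265.4]] [[279.5, 265.3], [279.5, 245.9]]
100 [[331.6, 261.9], [329.2, 264.0]] [[279.5, 270.1], [279.5, 250.2]]
190 [[279.20687757 239.16137288]]
205 [[279.15232518 249.74034562]]
215 [[279.11098261 257.75763014]]
225 [[279.06485446 266.7029483 ]]
```

View pics/s2d.png

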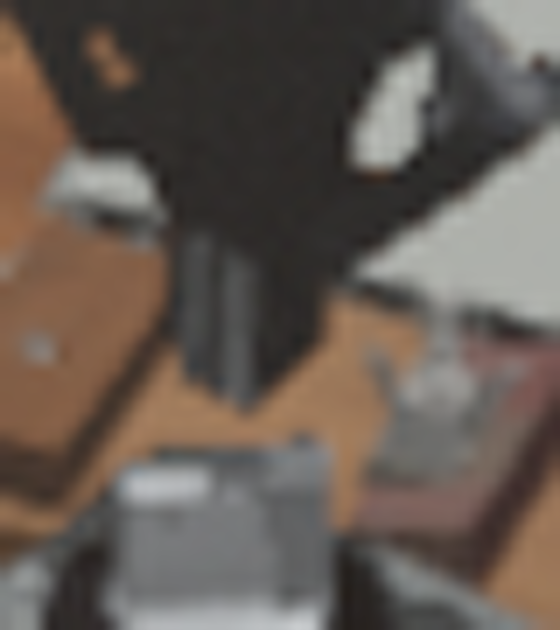

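Emit:
{"fn": "servo_tool", "kwargs": {"increments": [{"dx": 0, "dy": 0, "dz": 0, "ax": 0, "ay": 0, "az": -0.1, "claw": -0.4}, {"dx": 0, "dy": 0.0, "dz": 0, "ax": 0, "ay": 0, "az": -0.2, "claw": -0.4}, {"dx": 0, "dy": 0.0, "dz": 0, "ax": 0, "ay": 0, "az": -0.3, "claw": -0.4}, {"dx": 0, "dy": 0, "dz": 0, "ax": 0, "ay": 0, "az": -0.4, "claw": -0.4}, {"dx": 0, "dy": 0, "dz": 0, "ax": 0, "ay": 0, "az": -0.5, "claw": -0.4}, {"dx": 0, "dy": 0, "dz": 0, "ax": 0, "ay": 0, "az": -0.6, "claw": -0.4}, {"dx": 0, "dy": 0.1, "dz": 0, "ax": 0, "ay": 0, "az": -0.7, "claw": -0.4}, {"dx": 0, "dy": 0.1, "dz": 0, "ax": 0, "ay": 0, "az": -0.75, "claw": -0.4}]}}

```text
clock: 5.27
eef_pos: [440.5, -282.1, 61.8]
tool_rot: [-1.571, 0.0, -0.993]
force: [-0.0, 0.0, 0.6]
width: 60.0
```

Emit:
{"fn": "servo_tool", "kwargs": {"increments": [{"dx": 0, "dy": 0, "dz": 0, "ax": 0, "ay": 0, "az": 0, "claw": -0.4}]}}

```text
clock: 5.35
eef_pos: [440.5, -282.2, 61.8]
tool_rot: [-1.571, -0.0, -0.989]
force: [0.5, 0.6, -0.3]
width: 59.7
```

```bash
cat > look.py <<'E'
import sys
from cell import read_state, get_image
from h import *
k=sys.argv[1]
s=read_state();print({a:np.round(s[a],3) for a in ['clock','eef_pos','tool_rot','force','torque','width']}, s['qpos'].round(2))
for n in sys.argv[2:]:
    g=get_image(n); pickle.dump(g,open(n+k+'.pkl','wb'))
    cv2.imwrite(f'pics/{n}{k}.png',g["color"][:,:,::-1])
E
python3 look.py 3 scene wrist; python3 -c "
from h import *
crop(ld('scene3.pkl'),290,215,100,80,7,'pics/s3c.png')"
```

```text
{'clock': np.float64(5.35), 'eef_pos': array([ 440.462, -282.213,   61.793]), 'tool_rot': array([-1.571, -0.   , -0.989]), 'force': array([ 0.453,  0.568, -0.343]), 'torque': array([-0.03 , -0.019,  0.017]), 'width': np.float64(59.663)} [ 0.31  0.66  0.31  1.99 -0.37  0.54  1.46]
```

View pics/s3c.png

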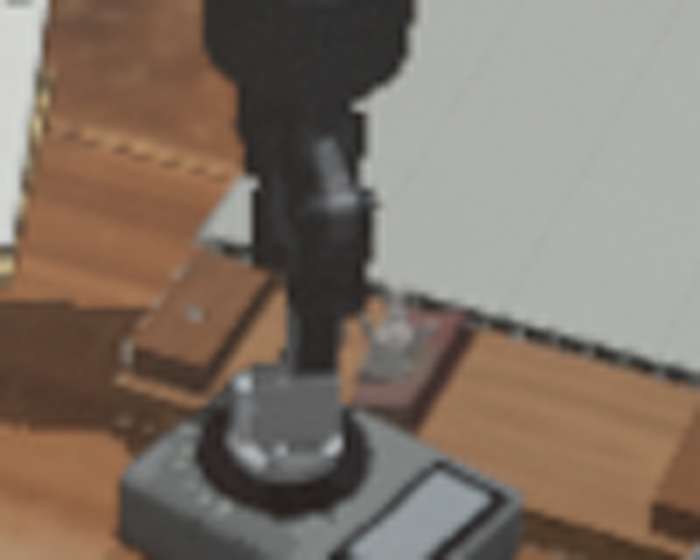

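View pics/wrist3.png

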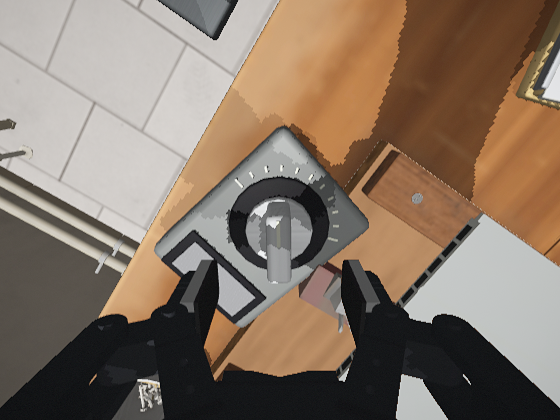

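```bash
python3 - <<'E'
from h import *
s=ld('scene2.pkl');w=ld('wrist2.pkl')
a=tri([(s,327.8,261.3),(w,294,255)]);b=tri([(s,331.7,263.8),(w,265.8,255)])
print(a,b,(a[0]+b[0])/2)
E
```

```text
(array([ 432.26245462, -274.96995647,  104.45582027]), [array([-0.32,  0.13]), array([-1.12,  1.51])]) (array([ 429.37125422, -287.83257415,  102.92355781]), [array([-0.09,  0.04]), array([-0.29,  0.45])]) [ 430.81685442 -281.40126531  103.68968904]
```

Emit:
{"fn": "servo_tool", "kwargs": {"increments": [{"dx": 0, "dy": 0.1, "dz": -1, "ax": 0, "ay": 0, "az": 0, "claw": -0.4}, {"dx": 0, "dy": 0.1, "dz": -2, "ax": 0, "ay": 0, "az": 0, "claw": -0.4}, {"dx": 0, "dy": 0.1, "dz": -3, "ax": 0, "ay": 0, "az": 0, "claw": -0.4}, {"dx": 0, "dy": 0.1, "dz": -3, "ax": 0, "ay": 0, "az": 0, "claw": -0.4}]}}

```text
clock: 5.78
eef_pos: [438.8, -280.4, 29.4]
tool_rot: [-1.572, 0.004, -0.988]
force: [0.6, 0.2, 0.2]
width: 60.0
```

```bash
python3 look.py 4 scene wrist; python3 -c "
from h import *
crop(ld('scene4.pkl'),290,215,100,80,7,'pics/s4c.png')"
```

```text
{'clock': np.float64(5.783), 'eef_pos': array([ 438.813, -280.369,   29.433]), 'tool_rot': array([-1.572,  0.004, -0.988]), 'force': array([0.563, 0.237, 0.183]), 'torque': array([ 0.05 ,  0.024, -0.007]), 'width': np.float64(59.979)} [ 0.34  0.72  0.27  2.01 -0.39  0.47  1.48]
```

View pics/s4c.png

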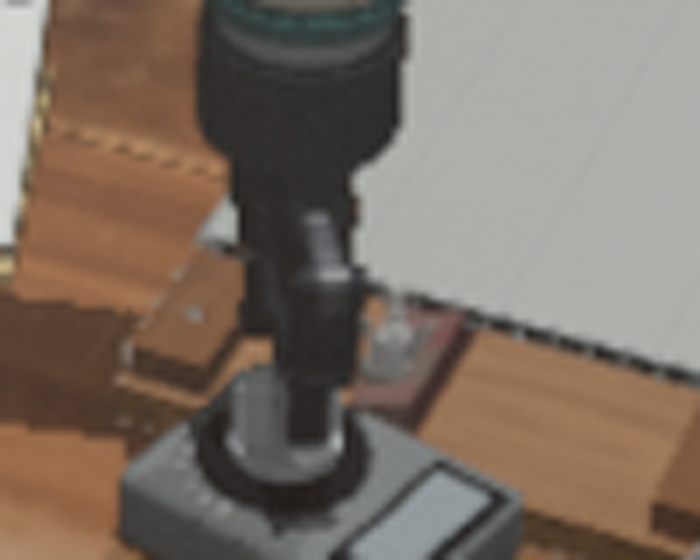

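View pics/wrist4.png

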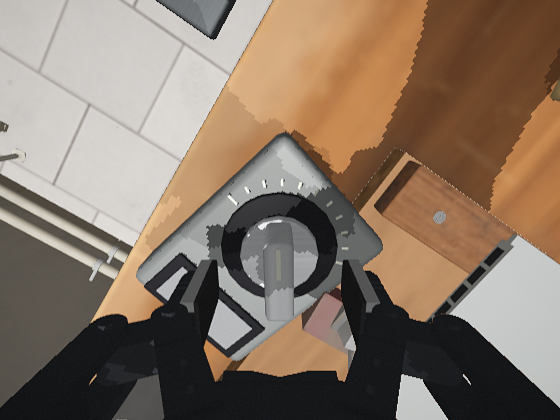

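Emit:
{"fn": "servo_tool", "kwargs": {"increments": [{"dx": 0.1, "dy": -0.05, "dz": -0.6, "ax": 0, "ay": 0, "az": 0, "claw": -0.4}, {"dx": 0.1, "dy": -0.05, "dz": -0.6, "ax": 0, "ay": 0, "az": 0, "claw": 1}, {"dx": 0.1, "dy": -0.05, "dz": -0.6, "ax": 0, "ay": 0, "az": 0, "claw": 1}, {"dx": 0.1, "dy": -0.05, "dz": -0.6, "ax": 0, "ay": 0, "az": 0, "claw": 1}, {"dx": 0.1, "dy": -0.05, "dz": -0.6, "ax": 0, "ay": 0, "az": 0, "claw": 1}, {"dx": 0.1, "dy": -0.05, "dz": -0.6, "ax": 0, "ay": 0, "az": 0, "claw": 1}, {"dx": 0.1, "dy": -0.05, "dz": -0.6, "ax": 0, "ay": 0, "az": 0, "claw": 1}, {"dx": 0.1, "dy": -0.05, "dz": -0.6, "ax": 0, "ay": 0, "az": 0, "claw": 1}]}}

```text
clock: 6.55
eef_pos: [440.2, -282.8, 26.4]
tool_rot: [-1.572, -0.0, -0.989]
force: [-4.6, -1.1, 4.9]
width: 12.5
```

```bash
python3 look.py 5 scene; python3 -c "
from h import *
crop(ld('scene5.pkl'),290,215,100,80,7,'pics/s5c.png')"
```

```text
{'clock': np.float64(6.55), 'eef_pos': array([ 440.243, -282.767,   26.358]), 'tool_rot': array([-1.572, -0.   , -0.989]), 'force': array([-4.613, -1.149,  4.906]), 'torque': array([-0.32 ,  0.934,  0.046]), 'width': np.float64(12.499)} [ 0.34  0.72  0.26  2.01 -0.4   0.46  1.48]
```

View pics/s5c.png

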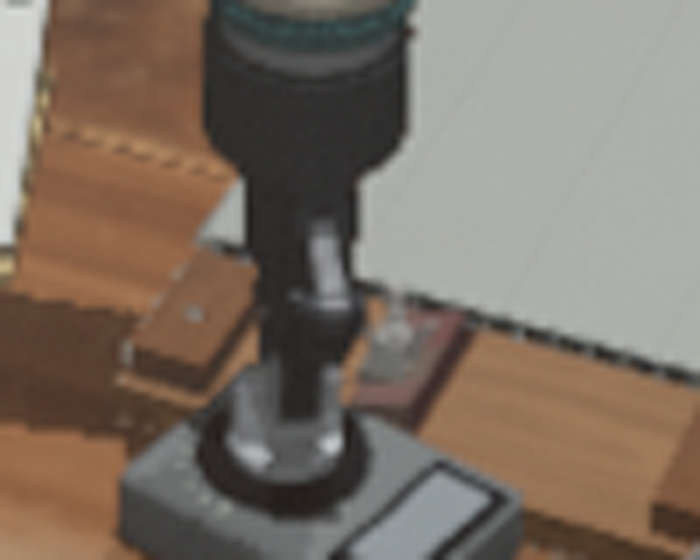

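Emit:
{"fn": "servo_tool", "kwargs": {"increments": [{"dx": 0, "dy": 0, "dz": 0, "ax": 0, "ay": 0, "az": 0.09, "claw": 1}, {"dx": 0, "dy": 0, "dz": 0, "ax": 0, "ay": 0, "az": 0.18, "claw": 1}, {"dx": 0, "dy": 0, "dz": 0, "ax": 0, "ay": 0, "az": 0.27, "claw": 1}, {"dx": 0, "dy": 0, "dz": 0, "ax": 0, "ay": 0, "az": 0.36, "claw": 1}, {"dx": 0, "dy": 0, "dz": 0, "ax": 0, "ay": 0, "az": 0.45, "claw": 1}, {"dx": 0, "dy": 0, "dz": 0, "ax": 0, "ay": 0, "az": 0.54, "claw": 1}, {"dx": 0, "dy": 0, "dz": 0, "ax": 0, "ay": 0, "az": 0.62, "claw": 1}]}}

```text
clock: 7.18
eef_pos: [440.7, -282.1, 26.4]
tool_rot: [-1.571, 0.001, -0.364]
force: [-2.3, -0.3, 5.3]
width: 12.4
```

```bash
python3 look.py 6
```

```text
{'clock': np.float64(7.183), 'eef_pos': array([ 440.687, -282.057,   26.358]), 'tool_rot': array([-1.571e+00,  1.000e-03, -3.640e-01]), 'force': array([-2.311, -0.29 ,  5.324]), 'torque': array([ 0.039,  0.661, -0.115]), 'width': np.float64(12.408)} [ 0.44  0.71  0.11  2.   -0.16  0.44  1.88]
```

Emit:
{"fn": "servo_tool", "kwargs": {"increments": [{"dx": 0, "dy": 0, "dz": 0, "ax": 0, "ay": 0, "az": 0.04, "claw": 1}, {"dx": 0, "dy": 0, "dz": 0, "ax": 0, "ay": 0, "az": 0.08, "claw": 1}, {"dx": 0, "dy": 0, "dz": 0, "ax": 0, "ay": 0, "az": 0.12, "claw": 1}]}}

```text
clock: 7.43
eef_pos: [440.7, -281.9, 26.4]
tool_rot: [-1.571, 0.001, -0.247]
force: [-3.4, -0.3, 6.1]
width: 12.4
```

```bash
python3 look.py 6
```

```text
{'clock': np.float64(7.433), 'eef_pos': array([ 440.718, -281.914,   26.361]), 'tool_rot': array([-1.571e+00,  1.000e-03, -2.470e-01]), 'force': array([-3.382, -0.319,  6.053]), 'torque': array([ 0.086,  0.637, -0.105]), 'width': np.float64(12.409)} [ 0.46  0.71  0.08  2.   -0.12  0.44  1.96]
```

Emit:
{"fn": "servo_tool", "kwargs": {"increments": [{"dx": 0, "dy": 0, "dz": 0, "ax": 0, "ay": 0, "az": 0.03, "claw": 1}, {"dx": 0, "dy": 0, "dz": 0, "ax": 0, "ay": 0, "az": 0.06, "claw": 1}]}}

```text
clock: 7.6
eef_pos: [440.7, -281.9, 26.4]
tool_rot: [-1.57, 0.001, -0.192]
force: [-2.1, 0.5, 6.1]
width: 12.3
```

```bash
python3 look.py 6
```

```text
{'clock': np.float64(7.6), 'eef_pos': array([ 440.711, -281.915,   26.386]), 'tool_rot': array([-1.57e+00,  1.00e-03, -1.92e-01]), 'force': array([-2.118,  0.534,  6.13 ]), 'torque': array([ 0.2  ,  0.518, -1.54 ]), 'width': np.float64(12.269)} [ 0.47  0.7   0.06  2.   -0.1   0.44  1.99]
```

Emit:
{"fn": "servo_tool", "kwargs": {"increments": [{"dx": 0, "dy": 0, "dz": 0, "ax": 0, "ay": 0, "az": 0.03, "claw": 1}, {"dx": 0, "dy": 0, "dz": 0, "ax": 0, "ay": 0, "az": 0.05, "claw": 1}]}}

```text
clock: 7.77
eef_pos: [440.7, -281.9, 26.4]
tool_rot: [-1.569, 0.0, -0.146]
force: [-1.6, 0.9, 6.4]
width: 12.3
```

```bash
python3 look.py 6 wrist scene;  python3 -c "
from h import *
crop(ld('scene6.pkl'),290,215,100,80,7,'pics/s6c.png')"
```

```text
{'clock': np.float64(7.767), 'eef_pos': array([ 440.723, -281.904,   26.436]), 'tool_rot': array([-1.569,  0.   , -0.146]), 'force': array([-1.611,  0.862,  6.394]), 'torque': array([ 0.317,  0.493, -2.276]), 'width': np.float64(12.327)} [ 0.48  0.7   0.05  2.   -0.08  0.44  2.02]
```

View pics/wrist6.png

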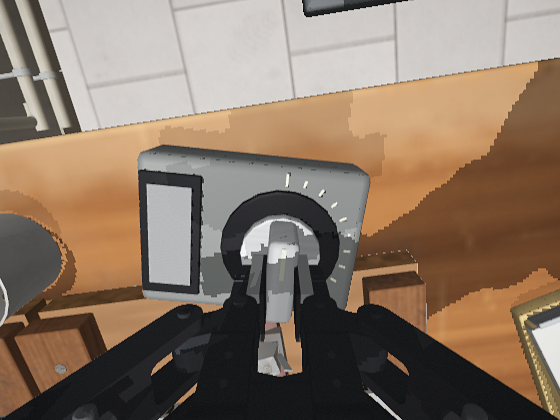

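Emit:
{"fn": "servo_tool", "kwargs": {"increments": [{"dx": 0, "dy": 0, "dz": 0, "ax": 0, "ay": 0, "az": -0.02, "claw": 1}, {"dx": 0, "dy": 0, "dz": 0, "ax": 0, "ay": 0, "az": -0.02, "claw": -0.4}, {"dx": 0, "dy": 0, "dz": 0, "ax": 0, "ay": 0, "az": -0.02, "claw": -0.4}, {"dx": 0, "dy": 0, "dz": 0, "ax": 0, "ay": 0, "az": -0.02, "claw": -0.4}, {"dx": 0, "dy": 0, "dz": 0, "ax": 0, "ay": 0, "az": -0.02, "claw": -0.4}, {"dx": 0, "dy": 0, "dz": 0, "ax": 0, "ay": 0, "az": -0.02, "claw": -0.4}]}}

```text
clock: 8.37
eef_pos: [441.5, -281.7, 25.8]
tool_rot: [-1.571, 0.0, -0.157]
force: [-0.3, -0.2, -0.6]
width: 60.1
```

Emit:
{"fn": "servo_tool", "kwargs": {"increments": [{"dx": 0, "dy": 0, "dz": 2, "ax": 0, "ay": 0, "az": 0, "claw": -0.4}, {"dx": 0, "dy": 0, "dz": 5, "ax": 0, "ay": 0, "az": 0, "claw": -0.4}, {"dx": 0, "dy": 0, "dz": 9, "ax": 0, "ay": 0, "az": 0, "claw": -0.4}, {"dx": 0, "dy": 0, "dz": 13, "ax": 0, "ay": 0, "az": 0, "claw": -0.4}, {"dx": 0, "dy": 0, "dz": 15, "ax": 0, "ay": 0, "az": 0, "claw": -0.4}, {"dx": 0, "dy": 0, "dz": 15, "ax": 0, "ay": 0, "az": 0, "claw": -0.4}, {"dx": 0, "dy": 0, "dz": 15, "ax": 0, "ay": 0, "az": 0, "claw": -0.4}]}}

```text
clock: 8.95
eef_pos: [442.1, -282.2, 177.0]
tool_rot: [-1.572, -0.003, -0.157]
force: [-0.9, -0.8, -0.8]
width: 59.4
```

```bash
python3 look.py 7 wrist;  python3 -c "
from h import *
crop(ld('wrist7.pkl'),200,120,160,120,5,'pics/w7c.png')"
```

```text
{'clock': np.float64(8.95), 'eef_pos': array([ 442.067, -282.177,  176.967]), 'tool_rot': array([-1.572, -0.003, -0.157]), 'force': array([-0.859, -0.799, -0.806]), 'torque': array([-0.062,  0.011, -0.047]), 'width': np.float64(59.357)} [ 0.45  0.47  0.09  1.89 -0.06  0.79  1.99]
```

View pics/w7c.png

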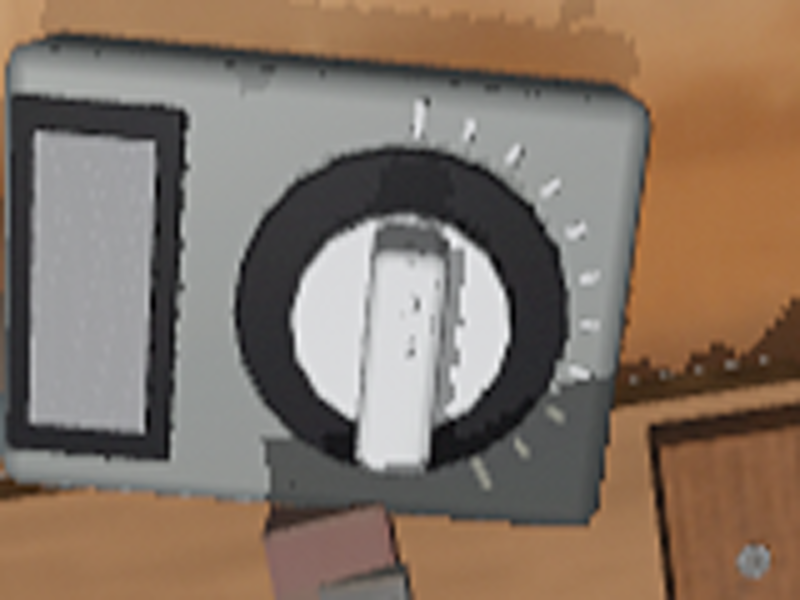

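Emit:
{"fn": "servo_tool", "kwargs": {"increments": [{"dx": 0.5, "dy": 3.5, "dz": 2, "ax": 0, "ay": 0, "az": -0.09, "claw": -1}, {"dx": 1, "dy": 7, "dz": 4, "ax": 0, "ay": 0, "az": -0.18, "claw": -1}, {"dx": 1.5, "dy": 10.5, "dz": 6, "ax": 0, "ay": 0, "az": -0.27, "claw": -1}, {"dx": 2, "dy": 14, "dz": 8, "ax": 0, "ay": 0, "az": -0.36, "claw": -1}, {"dx": 2, "dy": 17.5, "dz": 10, "ax": 0, "ay": 0, "az": -0.45, "claw": -1}, {"dx": 2, "dy": 21, "dz": 12, "ax": 0, "ay": 0, "az": -0.54, "claw": -1}, {"dx": 2, "dy": 24.5, "dz": 12, "ax": 0, "ay": 0, "az": -0.63, "claw": -1}, {"dx": 2, "dy": 28, "dz": 12, "ax": 0, "ay": 0, "az": -0.7, "claw": -1}]}}

```text
clock: 9.67
eef_pos: [461.0, -0.2, 295.3]
tool_rot: [-1.572, 0.0, -0.862]
force: [0.6, 0.2, -1.2]
width: 85.1
```

Emit:
{"fn": "servo_tool", "kwargs": {"increments": [{"dx": 0, "dy": 4, "dz": 0, "ax": 0, "ay": 0, "az": -0.09, "claw": -1}, {"dx": 0, "dy": 8, "dz": 0, "ax": 0, "ay": 0, "az": -0.18, "claw": -1}, {"dx": -0.5, "dy": 12, "dz": 0, "ax": 0, "ay": 0, "az": -0.27, "claw": -1}, {"dx": -1, "dy": 16, "dz": 0, "ax": 0, "ay": 0, "az": -0.36, "claw": -1}, {"dx": -1.5, "dy": 20, "dz": 0, "ax": 0, "ay": 0, "az": -0.4, "claw": -1}, {"dx": -2, "dy": 23, "dz": 0, "ax": 0, "ay": 0, "az": -0.4, "claw": -1}, {"dx": -2, "dy": 23, "dz": 0, "ax": 0, "ay": 0, "az": -0.4, "claw": -1}, {"dx": -2, "dy": 23, "dz": 0, "ax": 0, "ay": 0, "az": -0.4, "claw": -1}]}}

```text
clock: 10.33
eef_pos: [439.8, 229.6, 293.7]
tool_rot: [-1.575, -0.001, -1.253]
force: [-0.2, -0.8, -0.5]
width: 85.5
```

```bash
python3 look.py 8 wrist
```

```text
{'clock': np.float64(10.333), 'eef_pos': array([439.756, 229.584, 293.68 ]), 'tool_rot': array([-1.575e+00, -1.000e-03, -1.253e+00]), 'force': array([-0.182, -0.765, -0.525]), 'torque': array([-0.079, -0.021,  0.016]), 'width': np.float64(85.455)} [-0.65  0.3   0.15  1.79 -0.05  1.06 -0.16]
```

View pics/wrist8.png

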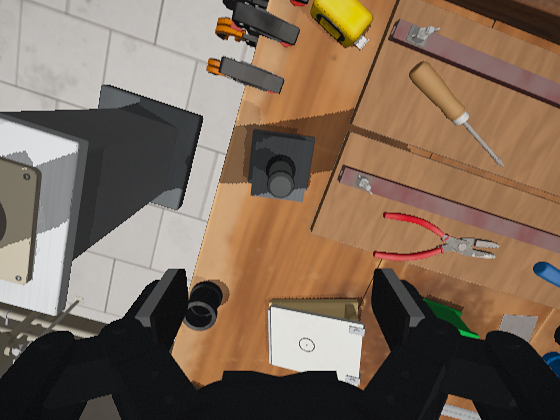

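```bash
python3 - <<'E'
from h import *
g=ld('wrist8.pkl'); crop(g,235,120,90,90,6,'pics/w8c.png')
crop(g,260,280,110,110,6,'pics/w8d.png')
print(proj(g,[[440,228,161],[440,228,155],[440,228,70]]))
E
```

```text
[[279.65982572 187.90521228]
 [279.6812866  186.43497598]
 [279.92120868 169.99845628]]
```

View pics/w8c.png

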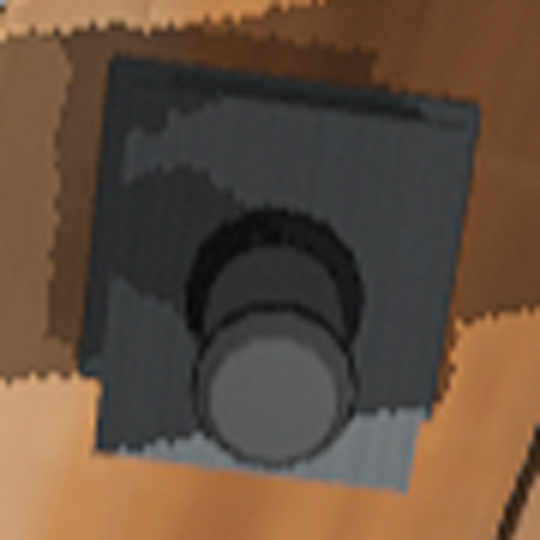

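View pics/w8d.png

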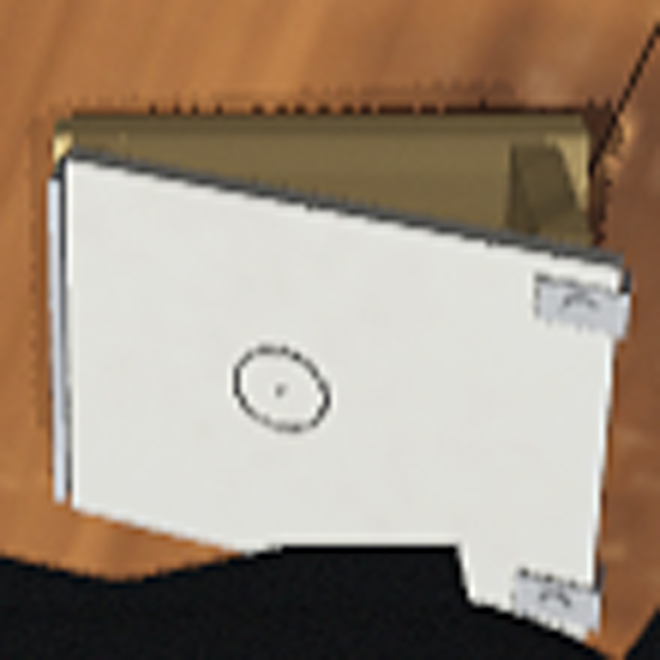

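```bash
python3 - <<'E'
from h import *
np.set_printoptions(precision=1,suppress=True)
g=ld('wrist8.pkl');t=ld('top0.pkl');s=ld('scene0.pkl');w1=ld('wrist1.pkl')
print(at_z(g,280.25,186.25,161), at_z(g,235+275.5/6-.5,120+312/6-.5,78))
tp=lambda x,y:(t,180+(x+.5)/6-.5,185+(y+.5)/6-.5); sc=lambda x,y:(s,150+(x+.5)/5-.5,190+(y+.5)/5-.5)
wd=lambda x,y:(g,260+(x+.5)/6-.5,280+(y+.5)/6-.5)
print(tri([tp(638,192),sc(623,207),wd(281,388)]))
print(tri([tp(638,192),sc(623,207),wd(281,388),(w1,540,55)]))
# sample corners
C=[tri([tp(*a),sc(*b),wd(*c)]) for a,b,c in [((572,325),(513,285),(70,157)),((500,78),(548,92),(620,262)),((765,265),(708,298),(72,505))]]
for c in C: print(c)
C.append(tri([tp(698,22),sc(735,98)]))
P=np.array([c[0] for c in C]); m=P.mean(0);_,_,V=np.linalg.svd(P-m);print(m,V[2],V[1],V[0])
E
```

```text
[440.  229.8 161. ] [440.7 227.9  78. ]
(array([575.9, -42.4,  39.8]), [array([-0. ,  0.2]), array([0. , 0.1]), array([0.4, 0.2])])
(array([575.9, -42.2,  40.2]), [array([-0.1,  0.2]), array([-0.1, -0.1]), array([0.5, 0.2]), array([-0.8,  0.3])])
(array([500.4,  -4.9,  18.5]), [array([ 0. , -0.4]), array([-0.3,  0.2]), array([-0.5,  0.4])])
(array([636.8,  40.7,  64.7]), [array([-0.5,  0.5]), array([0.4, 0.3]), array([1.1, 0.9])])
(array([ 537.6, -118.1,   20.3]), [array([-0.1, -0.2]), array([-0.1,  0.2]), array([-0.2,  0.3])])
[586.7 -39.2  44. ] [-0.3 -0.1  0.9] [ 0.3 -1.   0. ] [0.9 0.3 0.3]
```

Emit:
{"fn": "servo_tool", "kwargs": {"increments": [{"dx": 0, "dy": 0, "dz": -3.5, "ax": 0, "ay": 0, "az": 0, "claw": -1}, {"dx": 0, "dy": 0, "dz": -7, "ax": 0, "ay": 0, "az": 0, "claw": -1}, {"dx": 0, "dy": 0, "dz": -10.5, "ax": 0, "ay": 0, "az": 0, "claw": -1}, {"dx": 0, "dy": 0, "dz": -13.5, "ax": 0, "ay": 0, "az": 0, "claw": -1}, {"dx": 0, "dy": 0, "dz": -16, "ax": 0, "ay": 0, "az": 0, "claw": -1}, {"dx": 0, "dy": 0, "dz": -18, "ax": 0, "ay": 0, "az": 0, "claw": -1}, {"dx": 0, "dy": 0, "dz": -18, "ax": 0, "ay": 0, "az": 0, "claw": -1}]}}

```text
clock: 10.97
eef_pos: [438.7, 224.2, 111.9]
tool_rot: [-1.58, -0.003, -1.261]
force: [0.4, -0.6, -0.3]
width: 85.2
```

```bash
python3 look.py 9 wrist scene; python3 -c "
from h import *
crop(ld('scene9.pkl'),130,120,110,140,5,'pics/s9c.png')"
```

```text
{'clock': np.float64(10.967), 'eef_pos': array([438.706, 224.221, 111.939]), 'tool_rot': array([-1.58 , -0.003, -1.261]), 'force': array([ 0.374, -0.578, -0.266]), 'torque': array([-0.056,  0.015, -0.019]), 'width': np.float64(85.198)} [-0.61  0.53  0.12  2.02 -0.1   0.6  -0.11]
```

View pics/wrist9.png

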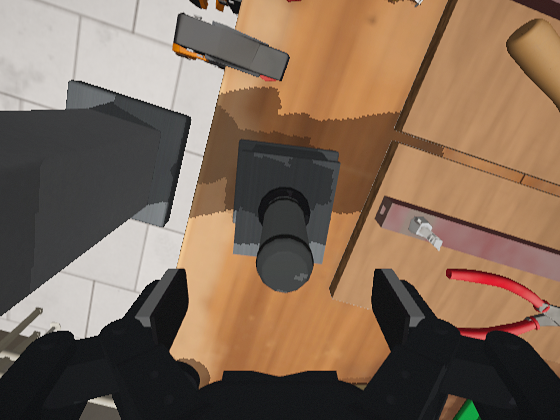

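View pics/s9c.png

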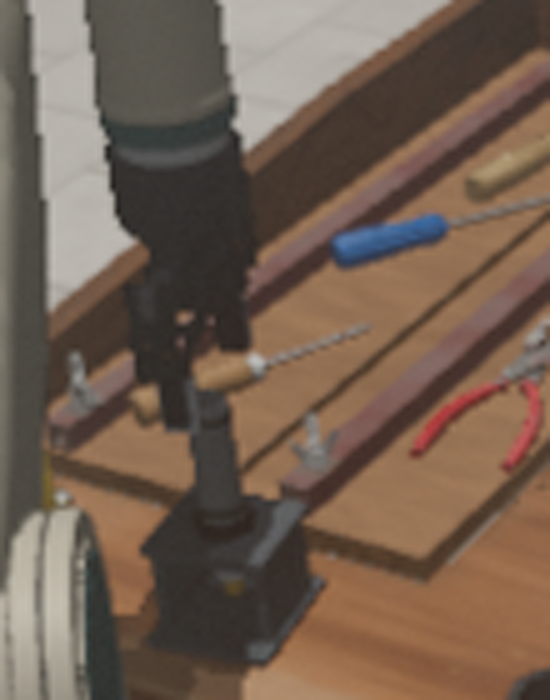

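Emit:
{"fn": "servo_tool", "kwargs": {"increments": [{"dx": 0, "dy": 0, "dz": -1, "ax": 0, "ay": 0, "az": 0, "claw": -1}, {"dx": 0, "dy": 0, "dz": -2, "ax": 0, "ay": 0, "az": 0, "claw": -1}, {"dx": 0, "dy": 0, "dz": -3, "ax": 0, "ay": 0, "az": 0, "claw": -1}, {"dx": 0, "dy": 0, "dz": -4, "ax": 0, "ay": 0, "az": 0, "claw": -1}, {"dx": 0, "dy": 0, "dz": -4.7, "ax": 0, "ay": 0, "az": 0, "claw": -1}, {"dx": 0, "dy": 0, "dz": -4.7, "ax": 0, "ay": 0, "az": 0, "claw": -1}, {"dx": 0, "dy": 0, "dz": -4.7, "ax": 0, "ay": 0, "az": 0, "claw": -1}]}}

```text
clock: 11.65
eef_pos: [441.0, 227.9, 68.3]
tool_rot: [-1.572, -0.0, -1.258]
force: [0.1, 0.4, 0.4]
width: 85.5
```

```bash
python3 look.py 10 wrist
```

```text
{'clock': np.float64(11.65), 'eef_pos': array([441.011, 227.921,  68.324]), 'tool_rot': array([-1.572, -0.   , -1.258]), 'force': array([0.128, 0.436, 0.398]), 'torque': array([-0.051,  0.047,  0.01 ]), 'width': np.float64(85.471)} [-0.6   0.61  0.1   2.05 -0.12  0.49 -0.1 ]
```

View pics/wrist10.png

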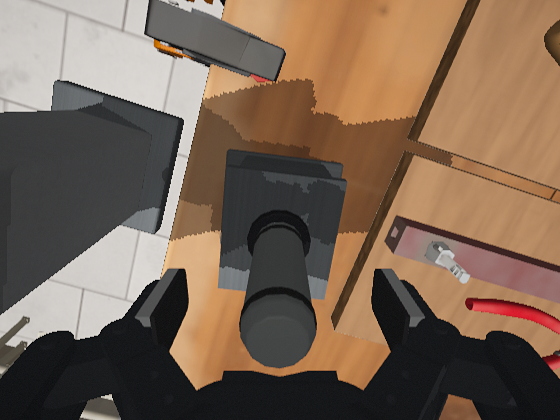

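Emit:
{"fn": "servo_tool", "kwargs": {"increments": [{"dx": 0, "dy": 0.05, "dz": 0, "ax": 0, "ay": 0, "az": 0, "claw": 1}, {"dx": 0, "dy": 0.05, "dz": 0, "ax": 0, "ay": 0, "az": 0, "claw": 1}, {"dx": 0, "dy": 0.05, "dz": 0, "ax": 0, "ay": 0, "az": 0, "claw": 1}, {"dx": 0, "dy": 0.05, "dz": 0, "ax": 0, "ay": 0, "az": 0, "claw": 1}, {"dx": 0, "dy": 0.05, "dz": 0, "ax": 0, "ay": 0, "az": 0, "claw": 1}, {"dx": 0, "dy": 0.05, "dz": 0, "ax": 0, "ay": 0, "az": 0, "claw": 1}, {"dx": 0, "dy": 0.05, "dz": 0, "ax": 0, "ay": 0, "az": 0, "claw": 1}, {"dx": 0, "dy": 0.05, "dz": 0, "ax": 0, "ay": 0, "az": 0, "claw": 1}]}}

```text
clock: 12.37
eef_pos: [441.5, 228.7, 69.2]
tool_rot: [-1.57, 0.0, -1.258]
force: [-0.7, -0.3, 5.1]
width: 26.7
```

```bash
python3 look.py 11 wrist
```

```text
{'clock': np.float64(12.367), 'eef_pos': array([441.489, 228.657,  69.166]), 'tool_rot': array([-1.57 ,  0.   , -1.258]), 'force': array([-0.735, -0.316,  5.141]), 'torque': array([-0.061,  0.157, -0.04 ]), 'width': np.float64(26.664)} [-0.6   0.61  0.1   2.05 -0.12  0.49 -0.1 ]
```

View pics/wrist11.png

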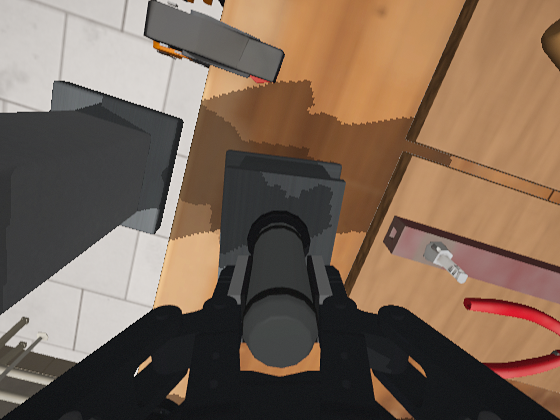

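Emit:
{"fn": "servo_tool", "kwargs": {"increments": [{"dx": 0, "dy": 0, "dz": 1, "ax": 0, "ay": 0, "az": 0, "claw": 1}, {"dx": 0, "dy": 0, "dz": 2.5, "ax": 0, "ay": 0, "az": 0, "claw": 1}, {"dx": 0, "dy": 0, "dz": 4.5, "ax": 0, "ay": 0, "az": 0, "claw": 1}, {"dx": 0, "dy": 0, "dz": 6.5, "ax": 0, "ay": 0, "az": 0, "claw": 1}, {"dx": 0, "dy": 0, "dz": 8.5, "ax": 0, "ay": 0, "az": 0, "claw": 1}, {"dx": 0, "dy": 0, "dz": 10.5, "ax": 0, "ay": 0, "az": 0, "claw": 1}, {"dx": 0, "dy": 0, "dz": 12, "ax": 0, "ay": 0, "az": 0, "claw": 1}, {"dx": 0, "dy": 0, "dz": 13, "ax": 0, "ay": 0, "az": 0, "claw": 1}]}}

```text
clock: 13.08
eef_pos: [441.9, 228.7, 200.9]
tool_rot: [-1.569, 0.0, -1.258]
force: [0.9, 0.4, -1.7]
width: 26.8
```

Emit:
{"fn": "servo_tool", "kwargs": {"increments": [{"dx": 0, "dy": 0, "dz": 0, "ax": 0, "ay": 0, "az": 0, "claw": 1}, {"dx": 0, "dy": 0, "dz": 0, "ax": 0, "ay": 0, "az": 0, "claw": 1}, {"dx": 0, "dy": 0, "dz": 0, "ax": 0, "ay": 0, "az": 0, "claw": 1}]}}

```text
clock: 13.33
eef_pos: [440.7, 228.2, 198.3]
tool_rot: [-1.572, -0.0, -1.258]
force: [-1.1, -0.1, -2.3]
width: 26.9
```

```bash
python3 look.py 12 wrist scene
```

```text
{'clock': np.float64(13.333), 'eef_pos': array([440.716, 228.218, 198.261]), 'tool_rot': array([-1.572, -0.   , -1.258]), 'force': array([-1.072, -0.099, -2.347]), 'torque': array([ 0.016,  0.015, -0.032]), 'width': np.float64(26.911)} [-0.64  0.4   0.14  1.93 -0.08  0.81 -0.14]
```

View pics/wrist12.png

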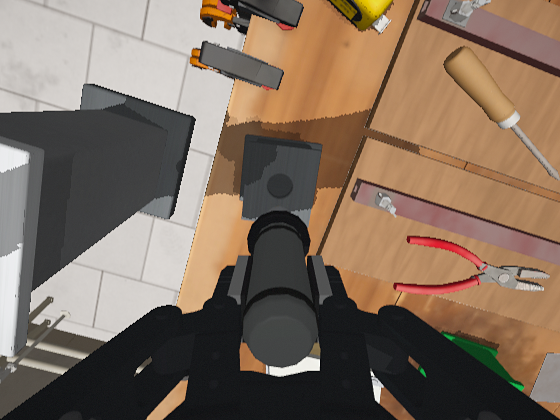

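View pics/scene12.png

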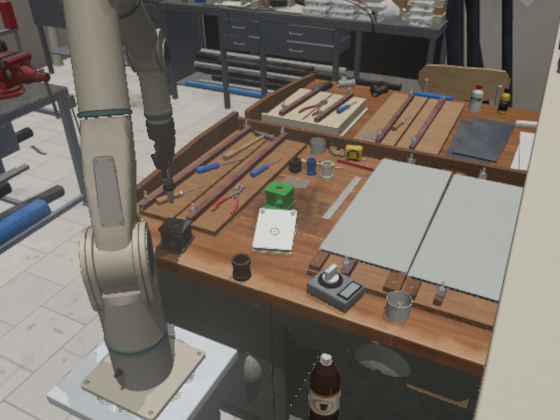

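Emit:
{"fn": "servo_tool", "kwargs": {"increments": [{"dx": 1, "dy": -3, "dz": 0, "ax": 0.02, "ay": -0.06, "az": 0, "claw": 1}, {"dx": 2.2, "dy": -6.5, "dz": 0, "ax": 0.04, "ay": -0.12, "az": 0, "claw": 1}, {"dx": 3.5, "dy": -10, "dz": -1, "ax": 0.06, "ay": -0.18, "az": 0, "claw": 1}, {"dx": 5, "dy": -13.5, "dz": -2, "ax": 0.08, "ay": -0.24, "az": 0, "claw": 1}, {"dx": 6.2, "dy": -17, "dz": -3, "ax": 0.0986, "ay": -0.298, "az": 0, "claw": 1}, {"dx": 7.5, "dy": -20.5, "dz": -4, "ax": 0.0986, "ay": -0.298, "az": 0, "claw": 1}, {"dx": 8.8, "dy": -24, "dz": -5, "ax": 0.0986, "ay": -0.298, "az": 0, "claw": 1}, {"dx": 9.8, "dy": -27, "dz": -5.2, "ax": 0.0986, "ay": -0.298, "az": 0, "claw": 1}]}}

```text
clock: 14.1
eef_pos: [538.3, -44.6, 144.6]
tool_rot: [-1.26, 0.004, -1.26]
force: [1.0, -0.3, -1.6]
width: 26.8
```

Emit:
{"fn": "servo_tool", "kwargs": {"increments": [{"dx": 0.4, "dy": -1.1, "dz": 0, "ax": 0, "ay": 0, "az": 0, "claw": 1}, {"dx": 0.4, "dy": -1.1, "dz": 0, "ax": 0, "ay": 0, "az": 0, "claw": 1}, {"dx": 0.4, "dy": -1.1, "dz": 0, "ax": 0, "ay": 0, "az": 0, "claw": 1}, {"dx": 0.4, "dy": -1.1, "dz": 0, "ax": 0, "ay": 0, "az": 0, "claw": 1}]}}

```text
clock: 14.43
eef_pos: [542.4, -51.1, 146.2]
tool_rot: [-1.259, 0.004, -1.256]
force: [-0.4, -0.0, -1.0]
width: 26.6
```

```bash
python3 look.py 13 wrist scene top; python3 -c "
from h import *
crop(ld('scene13.pkl'),230,130,100,130,5,'pics/s13c.png')"
```

```text
{'clock': np.float64(14.433), 'eef_pos': array([542.354, -51.122, 146.224]), 'tool_rot': array([-1.259,  0.004, -1.256]), 'force': array([-0.44 , -0.034, -0.96 ]), 'torque': array([-0.138,  0.483,  0.014]), 'width': np.float64(26.568)} [ 0.25  0.44 -0.15  2.15 -0.25  0.28  0.67]
```

View pics/wrist13.png

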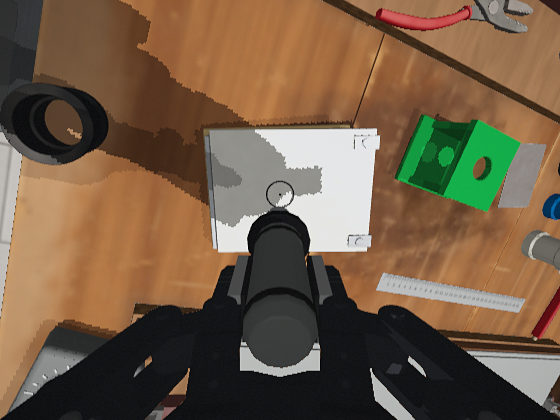

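View pics/s13c.png

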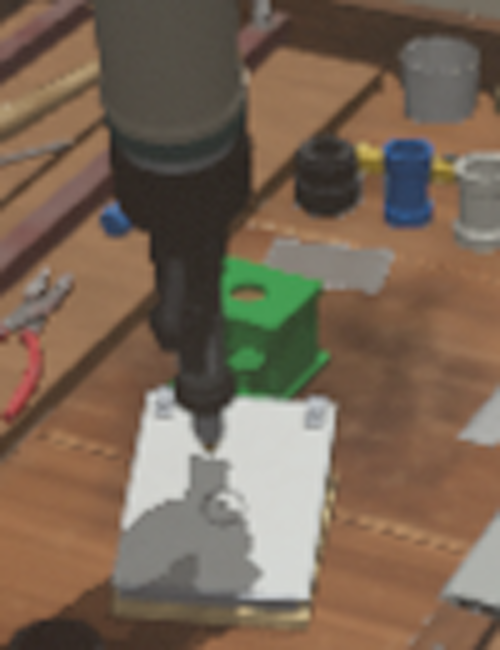

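```bash
cat > tipc.py <<'E'
from h import *
from scipy.spatial.transform import Rotation as Ro
n=np.array([-0.2934,-0.0970,0.9511]);spot=np.array([575.9,-42.2,40.0])
def tip(st,L=51):
    a=Ro.from_euler('xyz',st['tool_rot']).as_matrix()[:,1]
    return np.array(st['eef_pos'])+L*a,a
E
python3 - <<'E'
from tipc import *
from cell import read_state
st=read_state();T,a=tip(st);print(T,a,np.arccos(-a@n))
s=ld('scene13.pkl');w=ld('wrist13.pkl')
print('pred scene',proj(s,T),'wrist',proj(w,T),'spot',proj(s,spot),proj(w,spot))
# collar bottom at tip+ (97-45)=52 back
d=T-spot;print('along',d@n,'lat',d-(d@n)*n)
crop(w,240,170,80,90,7,'pics/w13c.png');crop(s,255,195,40,50,12,'pics/s13d.png')
E
```

```text
[557.83091777 -45.61010281  98.33406879] [ 0.29237406  0.09819132 -0.95124964] nan
pred scene [[271.98827831 218.4416007 ]] wrist [[281.07267855 212.47456307]] spot [[274.16187639 230.98083625]] [[280.17033581 194.14627384]]
along 61.11378152175242 lat [-0.13829873  2.517934    0.20875118]<stdin>:3: RuntimeWarning: invalid value encountered in arccos
```

View pics/w13c.png

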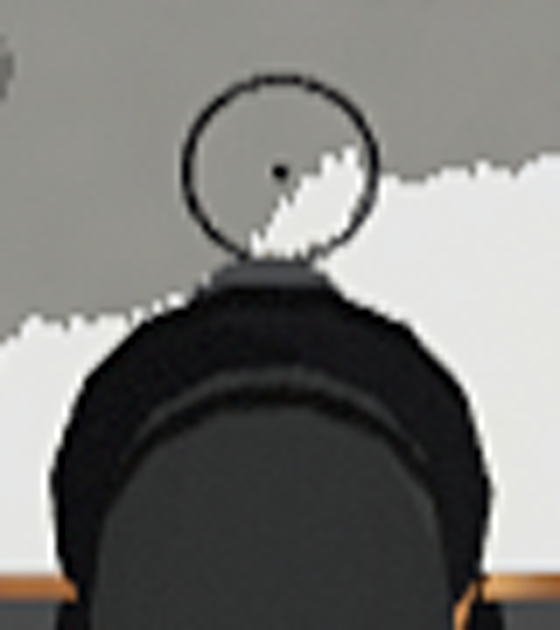

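View pics/s13d.png

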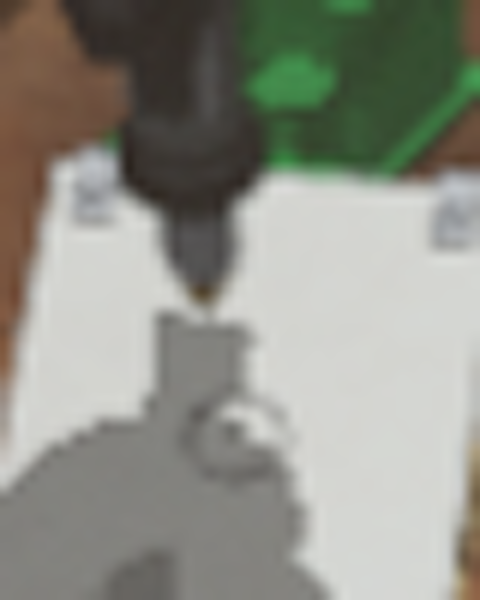

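```bash
python3 - <<'E'
from tipc import *
w=ld('wrist11.pkl');w=ld('wrist13.pkl');from cell import read_state
st=read_state();T,a=tip(st)
for name,k in [('top',97+46),('collar top',97-37),('collar bot',52),('barrel end',16),('tip',0)]:
    C=T-k*a; print(name,proj(w,C).round(1))
r=19
e1=np.cross(a,[0,0,1.]);e1/=np.linalg.norm(e1);e2=np.cross(a,e1)
im=w['color'][:,:,::-1].copy()
for k,r in [(143,9),(137,14),(60,19),(52,19),(16,10)]:
    pts=[T-k*a+r*(np.cos(t)*e1+np.sin(t)*e2) for t in np.linspace(0,6.28,60)]
    cv2.polylines(im,[proj(w,pts).round().astype(int).reshape(-1,1,2)],True,(0,0,255),1)
cv2.imwrite('pics/ov.png',cv2.resize(im[150:400,180:380],None,fx=3,fy=2.4))
E
```

```text
top [[282.5 348.3]]
collar top [[281.4 245.6]]
collar bot [[281.4 240. ]]
barrel end [[281.2 219.7]]
tip [[281.1 212.5]]
```

View pics/ov.png

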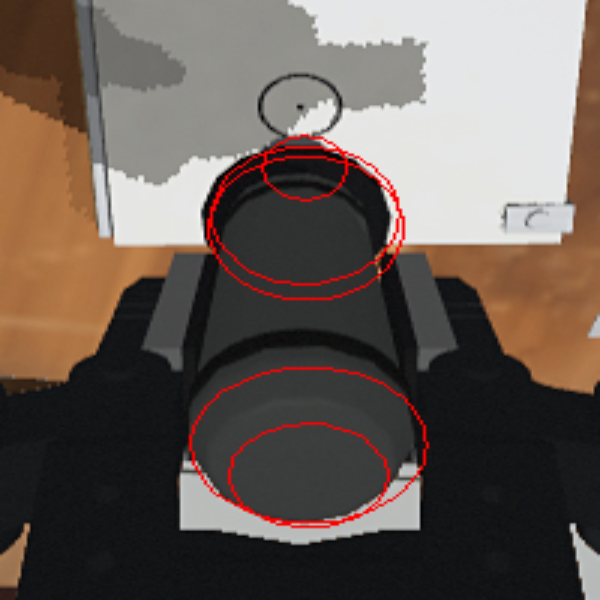

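Emit:
{"fn": "servo_tool", "kwargs": {"increments": [{"dx": 0.3, "dy": -0.1, "dz": -1, "ax": 0, "ay": 0, "az": 0, "claw": 1}, {"dx": 0.6, "dy": 0, "dz": -1.9, "ax": 0, "ay": 0, "az": 0, "claw": 1}, {"dx": 0.9, "dy": 0.1, "dz": -2.85, "ax": 0, "ay": 0, "az": 0, "claw": 1}, {"dx": 0.9, "dy": 0.1, "dz": -2.85, "ax": 0, "ay": 0, "az": 0, "claw": 1}, {"dx": 0.9, "dy": 0.1, "dz": -2.85, "ax": 0, "ay": 0, "az": 0, "claw": 1}, {"dx": 0.9, "dy": 0.1, "dz": -2.85, "ax": 0, "ay": 0, "az": 0, "claw": 1}]}}

```text
clock: 15.08
eef_pos: [552.0, -50.8, 117.4]
tool_rot: [-1.258, 0.002, -1.257]
force: [-0.5, 0.5, -1.7]
width: 26.7
```

```bash
python3 look.py 14 wrist scene;  python3 - <<'E'
from tipc import *
from cell import read_state
st=read_state();T,a=tip(st);print(T,a,-a@n)
s=ld('scene14.pkl');w=ld('wrist14.pkl')
print('pred scene',proj(s,T),'wrist',proj(w,T),'spot',proj(s,spot),proj(w,spot))
d=T-spot;print('along',d@n,'lat',d-(d@n)*n)
crop(w,240,170,80,80,7,'pics/w14c.png');crop(s,255,205,40,45,12,'pics/s14d.png')
E
```

```text
{'clock': np.float64(15.083), 'eef_pos': array([552.045, -50.807, 117.408]), 'tool_rot': array([-1.258,  0.002, -1.257]), 'force': array([-0.496,  0.492, -1.679]), 'torque': array([-0.165,  0.358,  0.015]), 'width': np.float64(26.695)} [ 0.17  0.5  -0.04  2.16 -0.52  0.23  0.94]
[567.28310493 -46.16542403  69.58852361] [ 0.29280666  0.09717508 -0.95122093] 1.0000416863338537
pred scene [[273.81509235 224.79980338]] wrist [[280.4775902 213.4326904]] spot [[274.16187639 230.98083625]] [[280.21789334 200.4230225 ]]
along 31.05448794676617 lat [ 0.49449169 -0.9531387   0.05260012]
```

View pics/w14c.png

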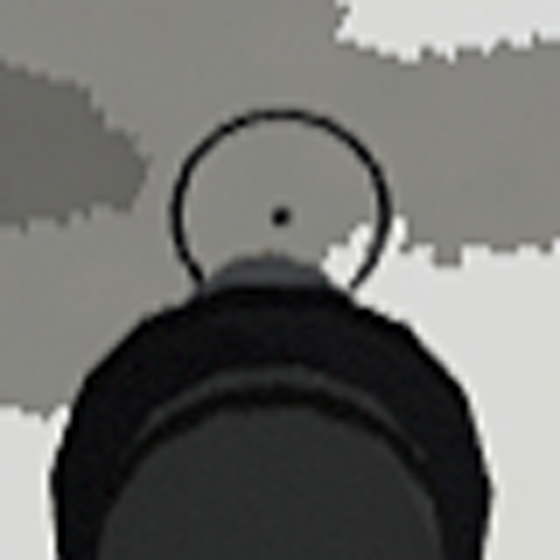

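View pics/s14d.png

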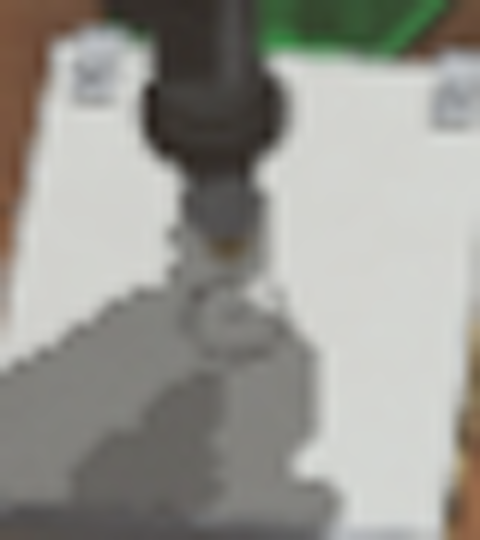

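Emit:
{"fn": "servo_tool", "kwargs": {"increments": [{"dx": 0.15, "dy": 0.05, "dz": -0.5, "ax": 0, "ay": 0, "az": 0, "claw": 1}, {"dx": 0.3, "dy": 0.1, "dz": -0.95, "ax": 0, "ay": 0, "az": 0, "claw": 1}, {"dx": 0.44, "dy": 0.15, "dz": -1.43, "ax": 0, "ay": 0, "az": 0, "claw": 1}, {"dx": 0.44, "dy": 0.15, "dz": -1.43, "ax": 0, "ay": 0, "az": 0, "claw": 1}, {"dx": 0.44, "dy": 0.15, "dz": -1.43, "ax": 0, "ay": 0, "az": 0, "claw": 1}]}}

```text
clock: 15.6
eef_pos: [556.7, -49.9, 104.0]
tool_rot: [-1.257, 0.002, -1.257]
force: [0.7, 0.3, -1.3]
width: 26.5
```

```bash
cat > chk.py <<'E'
from tipc import *
from cell import read_state
import time
st=read_state();T,a=tip(st,57);d=T-spot
print(st['clock'],st['eef_pos'].round(1),'along',(d@n).round(1),'lat',(d-(d@n)*n).round(1),'ang',np.arccos(min(1,-a@n)).round(3),'F',st['force'].round(2),'Fn',(st['force']@n).round(2),'tq',st['torque'].round(2),st['qpos'].round(3),st['width'])
E
python3 chk.py
```

```text
15.6 [556.7 -49.9 104. ] along 10.3 lat [ 0.5 -1.1  0. ] ang 0.0 F [ 0.65  0.32 -1.32] Fn -1.47 tq [-0.13  0.42  0.  ] [ 0.094  0.532  0.057  2.158 -0.784  0.236  1.198] 26.52150430487457
```

Emit:
{"fn": "servo_tool", "kwargs": {"increments": [{"dx": 0.08, "dy": 0.06, "dz": -0.3, "ax": 0, "ay": 0, "az": 0, "claw": 1}, {"dx": 0.15, "dy": 0.1, "dz": -0.57, "ax": 0, "ay": 0, "az": 0, "claw": 1}, {"dx": 0.15, "dy": 0.1, "dz": -0.57, "ax": 0, "ay": 0, "az": 0, "claw": 1}, {"dx": 0.15, "dy": 0.1, "dz": -0.57, "ax": 0, "ay": 0, "az": 0, "claw": 1}]}}

```text
clock: 15.93
eef_pos: [558.3, -49.0, 98.6]
tool_rot: [-1.257, 0.002, -1.258]
force: [0.7, -0.2, -1.2]
width: 26.9
```

```bash
python3 chk.py; python3 look.py 15 wrist scene;  python3 - <<'E'
from h import *
crop(ld('wrist15.pkl'),240,170,80,80,7,'pics/w15c.png');crop(ld('scene15.pkl'),255,205,40,45,12,'pics/s15d.png')
E
```

```text
15.9333 [558.3 -49.   98.6] along 4.6 lat [ 0.4 -0.8  0. ] ang 0.0 F [ 0.68 -0.22 -1.23] Fn -1.35 tq [-0.17  0.45 -0.01] [ 0.074  0.544  0.082  2.16  -0.868  0.236  1.279] 26.886334223263116
{'clock': np.float64(15.933), 'eef_pos': array([558.262, -48.989,  98.606]), 'tool_rot': array([-1.257,  0.002, -1.258]), 'force': array([ 0.681, -0.225, -1.229]), 'torque': array([-0.171,  0.447, -0.01 ]), 'width': np.float64(26.886)} [ 0.07  0.54  0.08  2.16 -0.87  0.24  1.28]
```

View pics/s15d.png

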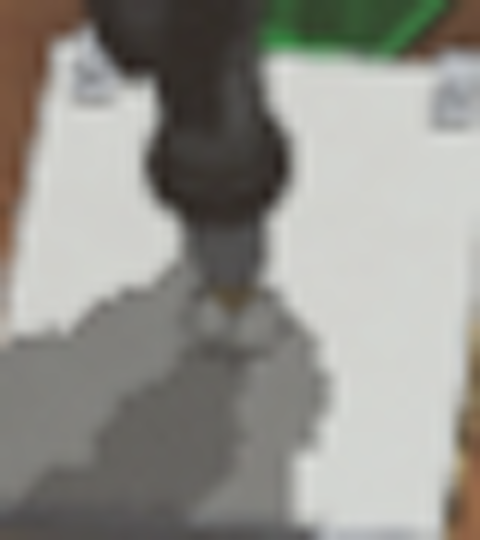

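View pics/w15c.png

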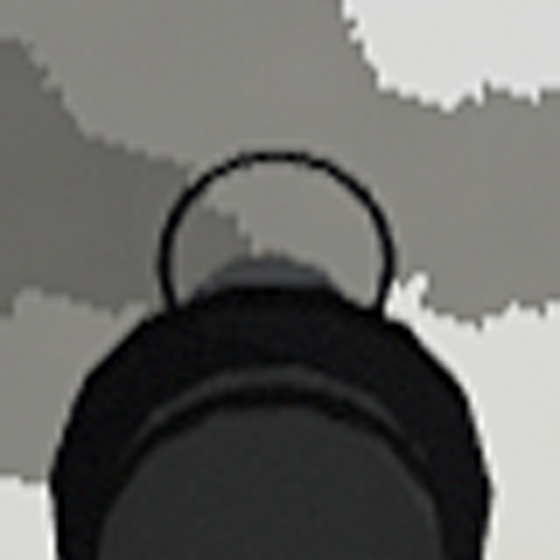

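Emit:
{"fn": "servo_tool", "kwargs": {"increments": [{"dx": 0.1, "dy": 0.03, "dz": -0.1, "ax": 0, "ay": 0, "az": 0, "claw": 1}, {"dx": 0.2, "dy": 0.05, "dz": -0.3, "ax": 0, "ay": 0, "az": 0, "claw": 1}, {"dx": 0.22, "dy": 0.05, "dz": -0.45, "ax": 0, "ay": 0, "az": 0, "claw": 1}, {"dx": 0.22, "dy": 0.05, "dz": -0.45, "ax": 0, "ay": 0, "az": 0, "claw": 1}, {"dx": 0.22, "dy": 0.05, "dz": -0.45, "ax": 0, "ay": 0, "az": 0, "claw": 1}]}}

```text
clock: 16.45
eef_pos: [560.3, -48.4, 93.6]
tool_rot: [-1.257, 0.002, -1.258]
force: [-0.7, 0.3, -1.8]
width: 26.4
```

```bash
python3 chk.py
```

```text
16.45 [560.3 -48.4  93.6] along -0.8 lat [ 0.9 -0.7  0.2] ang 0.0 F [-0.73  0.34 -1.84] Fn -1.57 tq [-0.16  0.37  0.01] [ 0.062  0.557  0.096  2.158 -0.921  0.236  1.331] 26.418031749945538
```

Emit:
{"fn": "servo_tool", "kwargs": {"increments": [{"dx": 0.03, "dy": 0.01, "dz": -0.1, "ax": 0, "ay": 0, "az": 0, "claw": 1}, {"dx": 0.06, "dy": 0.02, "dz": -0.2, "ax": 0, "ay": 0, "az": 0, "claw": 1}, {"dx": 0.06, "dy": 0.02, "dz": -0.2, "ax": 0, "ay": 0, "az": 0, "claw": 1}, {"dx": 0.06, "dy": 0.02, "dz": -0.2, "ax": 0, "ay": 0, "az": 0, "claw": 1}]}}

```text
clock: 16.78
eef_pos: [561.0, -48.2, 91.8]
tool_rot: [-1.257, 0.002, -1.257]
force: [0.5, 0.1, -1.1]
width: 26.6
```

```bash
python3 chk.py
```

```text
16.7833 [561.  -48.2  91.8] along -2.8 lat [ 1.  -0.7  0.2] ang 0.0 F [ 0.53  0.05 -1.11] Fn -1.21 tq [-0.14  0.4   0.01] [ 0.057  0.561  0.102  2.158 -0.946  0.236  1.355] 26.59187231342218
```

Emit:
{"fn": "servo_tool", "kwargs": {"increments": [{"dx": 0.03, "dy": 0.01, "dz": -0.1, "ax": 0, "ay": 0, "az": 0, "claw": 1}, {"dx": 0.06, "dy": 0.02, "dz": -0.2, "ax": 0, "ay": 0, "az": 0, "claw": 1}, {"dx": 0.06, "dy": 0.02, "dz": -0.2, "ax": 0, "ay": 0, "az": 0, "claw": 1}]}}

```text
clock: 17.03
eef_pos: [561.8, -48.1, 89.9]
tool_rot: [-1.257, 0.002, -1.258]
force: [-0.6, 0.2, 1.7]
width: 26.4
```

```bash
python3 chk.py
```

```text
17.0333 [561.8 -48.1  89.9] along -4.9 lat [ 1.2 -0.8  0.3] ang 0.0 F [-0.59  0.17  1.7 ] Fn 1.77 tq [-0.03  0.4  -0.07] [ 0.053  0.566  0.108  2.158 -0.971  0.236  1.379] 26.403722891069577
```

Emit:
{"fn": "servo_tool", "kwargs": {"increments": [{"dx": 0.03, "dy": 0.01, "dz": -0.1, "ax": 0, "ay": 0, "az": 0, "claw": 1}, {"dx": 0.06, "dy": 0.02, "dz": -0.2, "ax": 0, "ay": 0, "az": 0, "claw": 1}, {"dx": 0.06, "dy": 0.02, "dz": -0.2, "ax": 0, "ay": 0, "az": 0, "claw": 1}]}}

```text
clock: 17.28
eef_pos: [562.4, -47.9, 87.8]
tool_rot: [-1.257, 0.002, -1.258]
force: [-0.6, 0.3, 1.8]
width: 26.1
```

```bash
python3 chk.py;python3 look.py 16 wrist scene;  python3 - <<'E'
from h import *
crop(ld('wrist16.pkl'),240,170,80,80,7,'pics/w16c.png');crop(ld('scene16.pkl'),255,205,40,45,12,'pics/s16d.png')
E
```

```text
17.2833 [562.4 -47.9  87.8] along -7.0 lat [ 1.2 -0.8  0.3] ang 0.0 F [-0.57  0.25  1.76] Fn 1.82 tq [-0.1   0.38  0.01] [ 0.049  0.571  0.113  2.158 -0.995  0.236  1.402] 26.10695597921094
{'clock': np.float64(17.283), 'eef_pos': array([562.397, -47.879,  87.822]), 'tool_rot': array([-1.257,  0.002, -1.258]), 'force': array([-0.57 ,  0.252,  1.763]), 'torque': array([-0.095,  0.382,  0.009]), 'width': np.float64(26.107)} [ 0.05  0.57  0.11  2.16 -1.    0.24  1.4 ]
```

View pics/s16d.png

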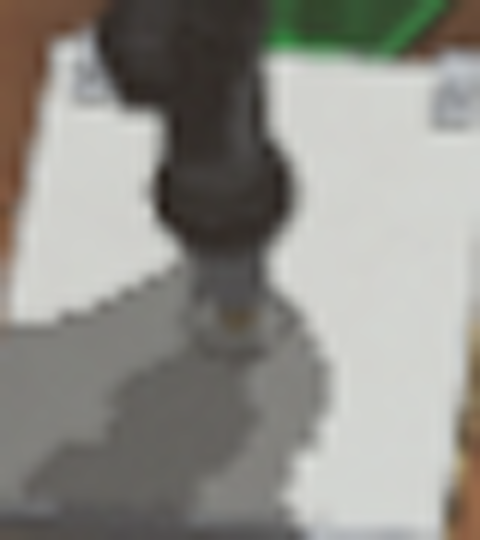

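View pics/w16c.png

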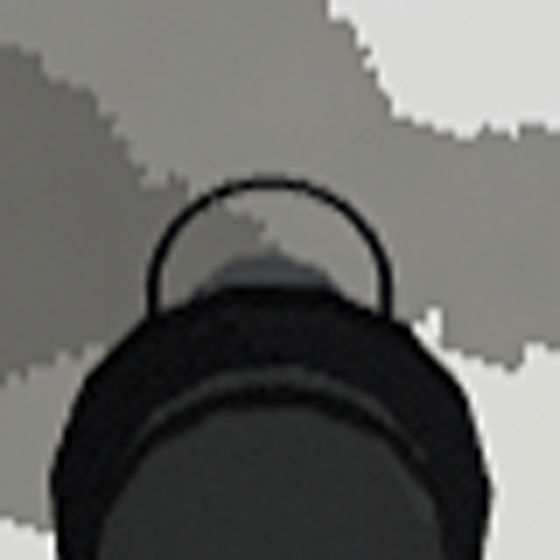

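Emit:
{"fn": "servo_tool", "kwargs": {"increments": [{"dx": 0.03, "dy": 0.01, "dz": -0.1, "ax": 0, "ay": 0, "az": 0, "claw": 1}, {"dx": 0.06, "dy": 0.02, "dz": -0.2, "ax": 0, "ay": 0, "az": 0, "claw": 1}, {"dx": 0.09, "dy": 0.03, "dz": -0.3, "ax": 0, "ay": 0, "az": 0, "claw": 1}, {"dx": 0.12, "dy": 0.04, "dz": -0.38, "ax": 0, "ay": 0, "az": 0, "claw": 1}, {"dx": 0.12, "dy": 0.04, "dz": -0.38, "ax": 0, "ay": 0, "az": 0, "claw": 1}]}}

```text
clock: 17.8
eef_pos: [563.5, -47.4, 83.9]
tool_rot: [-1.257, 0.002, -1.258]
force: [-0.4, -0.2, 2.5]
width: 26.9
```

```bash
python3 chk.py
```

```text
17.8 [563.5 -47.4  83.9] along -11.1 lat [ 1.1 -0.8  0.3] ang 0.0 F [-0.37 -0.19  2.46] Fn 2.47 tq [-0.16  0.45  0.  ] [ 0.042  0.58   0.122  2.158 -1.038  0.235  1.444] 26.92483545712801
```

Emit:
{"fn": "servo_tool", "kwargs": {"increments": [{"dx": 0, "dy": 0, "dz": 0, "ax": 0, "ay": 0, "az": 0, "claw": 1}, {"dx": 0, "dy": 0, "dz": 0, "ax": 0, "ay": 0, "az": 0, "claw": 1}, {"dx": 0, "dy": 0, "dz": 0, "ax": 0, "ay": 0, "az": 0, "claw": 1}, {"dx": 0, "dy": 0, "dz": 0, "ax": 0, "ay": 0, "az": 0, "claw": 1}, {"dx": 0, "dy": 0, "dz": 0, "ax": 0, "ay": 0, "az": 0, "claw": 1}, {"dx": 0, "dy": 0, "dz": 0, "ax": 0, "ay": 0, "az": 0, "claw": 1}, {"dx": 0, "dy": 0, "dz": 0, "ax": 0, "ay": 0, "az": 0, "claw": 1}]}}

```text
clock: 18.38
eef_pos: [563.5, -47.5, 84.1]
tool_rot: [-1.257, 0.002, -1.258]
force: [-1.2, -1.4, 2.2]
width: 26.8
```

```bash
python3 chk.py;python3 look.py 17 wrist scene top;  python3 - <<'E'
from h import *
crop(ld('wrist17.pkl'),240,170,80,80,7,'pics/w17c.png');crop(ld('scene17.pkl'),255,205,40,45,12,'pics/s17d.png')
E
python3 chk.py
```

```text
18.3833 [563.5 -47.5  84.1] along -10.9 lat [ 1.1 -0.8  0.3] ang 0.0 F [-1.22 -1.37  2.23] Fn 2.62 tq [-0.14  0.41  0.03] [ 0.042  0.579  0.121  2.158 -1.037  0.235  1.443] 26.78012472488417
{'clock': np.float64(18.383), 'eef_pos': array([563.518, -47.469,  84.104]), 'tool_rot': array([-1.257,  0.002, -1.258]), 'force': array([-1.221, -1.372,  2.233]), 'torque': array([-0.138,  0.406,  0.025]), 'width': np.float64(26.78)} [ 0.04  0.58  0.12  2.16 -1.04  0.24  1.44]
18.5333 [563.5 -47.5  84.1] along -10.9 lat [ 1.1 -0.8  0.2] ang 0.0 F [-1.71 -0.34  1.75] Fn 2.2 tq [-0.16  0.39 -0.02] [ 0.042  0.579  0.121  2.158 -1.037  0.235  1.443] 26.476174138013427
```

View pics/s17d.png

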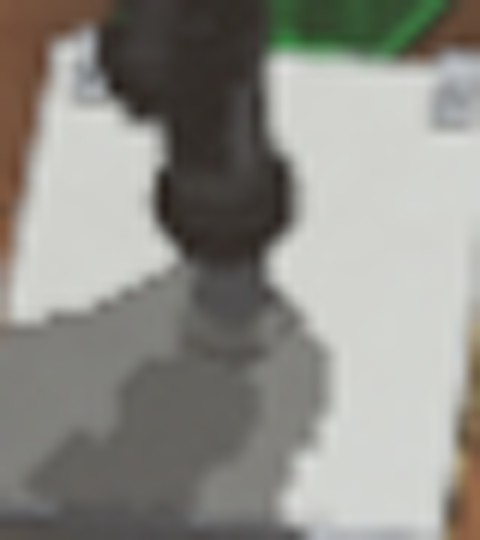

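View pics/scene17.png

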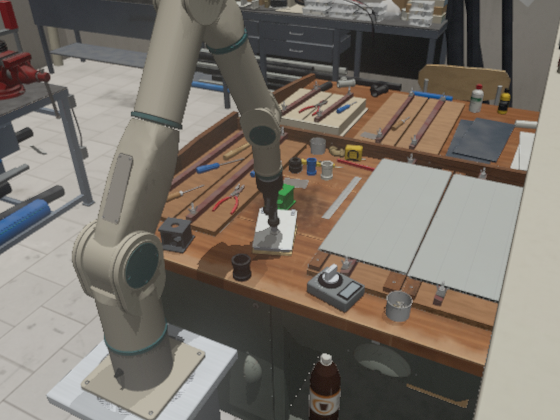

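View pics/wrist17.png

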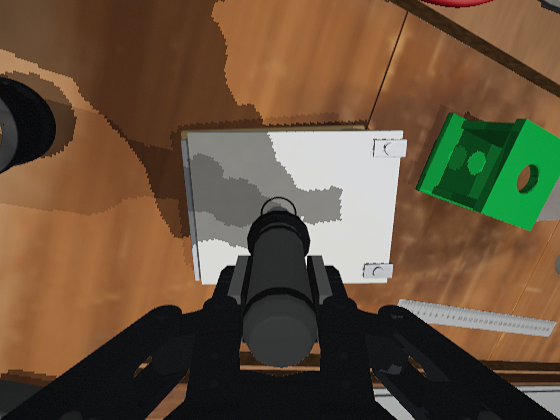

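```bash
python3 -c "
from cell import finish_job;print(finish_job())"; python3 chk.py
```

```text
the job is handed in; nothing more can be done
None
the job is handed in; nothing more can be done
```

I turned the dial anticlockwise to its end stop and let go. Then I lifted the probe out of its holder and pressed its tip inside the ring, and handed the job in at 18.5 s with the probe still held there. No verdict is reported.

**Last checks**
- **Dial:** the wrist torque jumped to about 2.3 N m at the stop. Afterwards the pointer lined up with the end tick.
- **Position:** the tip was about 1.4 mm from the ring's middle, by my camera-based estimate. The arm showed no drift over the last 0.7 s.
- **Squareness:** the tool axis was square to my measured sample face, to within rounding. That assumes the probe did not tilt in the fingers, and the wrist view showed no sign that it had.
- **Push:** the force along the probe rose about 3.7 to 4 N above its free-hanging level. That puts the tip about 7 mm in, roughly half its travel; the distance moved after contact gives 6 to 8 mm.
- **Bystanders:** the coupling and tin were in place in the last scene view. The tape measure was hidden by the arm in that view. I never worked close to it, but I did not re-measure it.

**What disagreed**
- **First dial grasp:** it closed on nothing above the bar, without touching the dial. The cameras put the real fingertips about 40 mm behind the reported TCP, so I worked from that offset afterwards.
- **Contact depth:** contact came several millimetres deeper than the first camera estimate. I therefore set the final depth from the force.
- **Joint limit:** joint 6 ended at 0.235, just above its 0.23 limit.

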